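Hang the parts pail on the bench snap hook

ROBOT

A 6-joint arm with a two-finger parallel gripper is mounted at the origin on the work surface. World frame = base frame: x ahead of the robot, y to its left, z up, the work surface at z = 0. Lengths are in m, angles in degrees, forces in N, time in s.
With the tool pointing down it reaches from about 0.425 to 1.125 m from the base axis. Payload 14.9 kg.
Tool frame: the origin (TCP) lies at the very end of the fingers, on their centre line; the grasp point (between the pads) lies 19 mm behind it; x points along the fingers, z is the direction in which the jaws open and shut, and the axes are right-handed (so a half turn about x gives the same grasp; the last joint's range is limited). The gripper opens to 91 mm and grips with 3 to 60 N. Pads are 32 mm wide; open, the fingers measure 118 mm over their backs; the gripper's body (76 mm by 178 mm) begins 60 mm behind the grasp point.
Start: joints at [-77.309, 21.709, 99.362, -0, 58.929, -1.908], TCP at [0.176, -0.677, 0.176] pointing down, gripper open.
Joint ranges: [-158.91, 158.91], [-42.39, 125.64], [0.06, 152.35], [-60.88, 240.88], [17.5, 164.5], [-176.32, 176.32]. Speed limits (degrees/s): [108.29, 108.29, 136.94, 180, 180, 180].

INTERFACE

Orientations are given as [roll, pitch, yaw] about the fixed x, y, z axes, in that order (R = Rz(yaw) Ry(pitch) Rx(roll)).
In Python, from rig import bot gives the robot as it stands. The module is installed in compiled form; this text tells all that it offers.
- The arm moves only by the tool step_arm, never from a script. Its argument "deltas" is a list of rows, each an object of numbers: "rx", "ry", "rz": the turn, a rotation vector about the tool's x, y, z in rad; "tx", "ty", "tz": the shift along the tool's x, y, z in m; "claw": the opening, from -1 (shut) to 1 (fully open), so that 0 is half open. A call has 1 to 10 rows; each row is the pose to reach, as a shift and turn from the pose commanded when the call began, along the tool's axes at that moment; what a row does not reach only later rows make up. A row lasts 1/12 s, in which the tool goes at most 41.7 mm and 7.16 degrees, less where a joint would pass 70% of its speed; a pose out of reach is approached as far as the arm can. A call with a gripper value outside its range is refused whole. The fingers move at their own pace and stop on an object; the grip force is fixed at half the most. Time passes only in rows, so rows that repeat a pose let the fingers close. It gives the time, the measured TCP pose, the force and the opening at its end, in the units of the state.
- bot.sense(): the state, without advancing time (a new reading comes with each control period).
- bot.grab_frame(name): name is "side" or "top" or "wrist"; returns (picture, depth): 480x640x3 uint8, blue, green, red; 480x640 float32, m along the optical axis (not along the pixel's ray), 0 where there is no reading.
- bot.camera_params(name): a dict with "fovy" (degrees; the focal length in pixels is half the picture's height over the tangent of half this angle, whatever the lens; pixels are square), "cx", "cy" (the principal point, pixels), "k1" (the pictures are not rectified: a ray, as slopes to the right and down, at radius r is drawn at 1 + k1 r^2 times it, then the intrinsics apply), "origin" and "attitude" of the camera in the world. Camera axes: x right, y down, z forward; pixel columns grow to the right and rows downward; lengths in m; the calibration is good to about 2 mm. A picture is of the moment at which its call begins: read the wrist's pose just before it. camera_params takes no time and is no camera call; for the wrist camera it gives the pose at the moment of the call.
- bot.job_done(): hands the job in, once; it reports no verdict.
The state is a dict: "t": time; "q": joint angles; "joint_vel": joint speeds; "effort": joint torques, N m; "tool_pos": TCP position; "ee_rot": TCP orientation; "contact_force": force on the tool from outside, world axes, zero at the start; "moment": the same for the moment, N m; "width": opening from 0.0 (shut) to 1.0 (fully open).
Only numpy, scipy, OpenCV 4.12 (cv2) and the standard library are available. Lean on these libraries where they do the work, as an engineer would, in place of code of your own. Each camera call takes 0.05 s, during which the arm holds its last target. There are 200 camera calls.

TASK

Raise the flat-lying wire bail of the small metal parts pail upright while the pail stays standing on the bench, then carry the pail by its bail to the snap hook on the bench stand and hang it there: press the bail down gently past the sprung keeper, never with more than about 20 N on the hook, until it sits in the bottom of the hook with the keeper closed again above it. Let go with the pail hanging still, do not tip it over, and leave the other things on the bench where they are.

Things in the scene. Friction and masses are not known exactly. Their poses are not given: they have to be found in the camera images.
- pail: Small open aluminium pail, 0.34 to 0.56 kg with its bail (not known exactly): height 92 mm, outside radius 45 mm at the foot, 50 mm at the rim. Origin at the centre of its underside, z up. The bail's pivots are on two ears 78 mm above the origin, at y = +/-60 mm. The lying bail sticks out to the pail's -x side.
- bail (a joint): Bail angle about the pivot line (the pail's y axis), rad: 0 = lying level to the pail's -x side (starts at 0 to 0.15), 1.57 = upright over the pail, stop at 2.2. Lightly stiff (0.020 N m): it stays where it is put from about 0.6 rad up. A bar pinched firmly does not turn in the fingers, so a hand that keeps pointing down then tips the pail: pinch lightly, or push it up with one finger.
- bail_bar (a point): Middle of the bail's top bar. Steel wire 8 mm thick; the bar is straight for 92 mm (46 mm each way, parallel to the pail's y axis), 120 mm from the pivot line; from its ends the wire bends to two legs 120 mm apart. Lying flat, it leaves a 66 mm gap to the rim. The hook takes the middle of the bar, so hold it some 28 mm to one side.
- stand: Fixed steel bench stand. Origin on the bench straight under the hook's throat, z up. Its post (18 mm thick, 284 mm high) stands at x = +95 mm on a plate of 140 x 160 x 12 mm. A 10 mm arm on the post runs to -x to the hook, which lies in the stand's xz plane (y = 0), open at the top. Bring the pail in from the hook's -x side, bar along y, 307 mm up: bar over the tip, rim under the hook.
- throat (a point): Fixed point of the stand, 240 mm straight above its origin, in the hook's throat. The height at which the arm is clamped is NOT reported: the centre of a seated bar, lying along the stand's y at x = 0, comes to 225 to 261 mm above the bench. Hook: 8 mm rod, shank at x = +21, tip rod at x = -11 mm, V bottom at x = 0. From the seated centre: rod tops +33 mm, keeper +27, arm +5, underside -15 mm.
- keeper (a joint): Sprung keeper, 6 mm wire hinged on the shank, closing the hook's mouth, rad: 0 = closed, level; its free end is pushed down into the throat, to 1.45. A bar pressed straight down at x = 0 passes it near 1 rad, about 27 mm below first touch, with 6 to 11 N, more than the pail's weight; 7 mm lower it sits in the V, keeper back at 0 above it. A pail resting on it holds it partly open.
- can: Bystander: spray can, 52 mm across, 100 mm high, standing about 12 cm from the pail on the side away from the lying bail. Origin under its centre.
- lube: Bystander: small bottle, 36 mm across, 75 mm high, standing beside the hook stand. Origin under its centre.
- cog: Bystander: flat steel sprocket ring, 76 mm across, 6 mm thick, lying near the hook stand.
- spanner: Bystander: spanner 170 mm long, lying in front of the robot.
- driver: Bystander: screwdriver lying across the far middle of the bench.
- pedal: Bystander: bicycle pedal, 90 x 65 x 24 mm, lying on the robot's right.
Things that resemble listed ones, but are neither listed nor needed, are in the scene too. Leave any yellow look-alike of the pail alone.

How it is judged (in metres and radians):
On the way, in this order (a step that is already met when the one before it is completed fails the run):
1. the bail is upright (within 0.35 rad) while the pail stands upright on the bench (value of joint bail between 1.22 and 1.92 rad and height (world z) of pail below 0.008 m and angle between pail's own z axis and vertical below 0.15 rad), for 0.2 s.
2. the keeper is pushed well open (over 0.6 rad) with the pail off the bench (value of joint keeper above 0.6 rad and height (world z) of pail above 0.02 m), for 0.02 s.
At the end, for the whole second after the job is handed in: The pail hangs by its bail from the hook, clear of the bench (over 15 mm), carried by the stand, tilted less than 0.4 rad and still (under 50 mm/s); the middle of the bail's bar is within 7 mm of the throat's middle along the stand's x and 30 mm along its y; the keeper is closed (under 0.05 rad) (x of bail_bar in the frame of stand between -0.007 and 0.007 m and y of bail_bar in the frame of stand between -0.03 and 0.03 m and value of joint keeper below 0.05 rad and contact force between pail and stand above 1 N and height (world z) of pail above 0.015 m and angle between pail's own z axis and vertical below 0.4 rad and linear speed of pail below 0.05 m/s); the robot touches nothing.
It fails at once if the pail or its bail is pressed on the stand or hook with more than 20 N (contact force between pail and stand above 20 N).
It fails at once if the pail is tipped over (more than 0.8 rad) (angle between pail's own z axis and vertical above 0.8 rad).
It fails at once if a bystander is shifted by more than 30 mm (distance of any of can, lube, cog, spanner, driver, pedal from where it was at the start of the episode above 0.03 m).
It also fails if it takes over 69 s, if anything falls off the work surface, if the arm or the gripper's body presses on something with over 40 N, if the wrist force passes 120 N, or if a joint passes its speed limit or range.

## Working session

There is one attempt and no reset: what is moved stays moved. The work goes in short steps, Python scripts to look and compute and a tool call to move; the robot and the scene stay as the last step left them, time stands still between calls to the robot, and variables do not carry over. Pictures are saved under pics/ and viewed, about 8 in all and at most 12, crops included, and the job is handed in when it is done.

Besides the shell and the picture viewer there is one more tool, called after "Call:" as name(argument=value, ...) on one line, values as JSON. step_arm: Moves the arm, as the interface text tells. Its arguments: {"type":"object","properties":{"deltas":{"type":"array","items":{"type":"object","properties":{"rx":{"type":"number"},"ry":{"type":"number"},"rz":{"type":"number"},"tx":{"type":"number"},"ty":{"type":"number"},"tz":{"type":"number"},"claw":{"type":"number"}}}}},"required":["deltas"]}

```bash
mkdir -p pics
cat > h.py <<'E'
import numpy as np, cv2
from rig import bot
from scipy.spatial.transform import Rotation as R
def cam(n):
    p=bot.camera_params(n); f=240/np.tan(np.radians(p['fovy'])/2)
    A=np.array(p['attitude'],float)
    if A.shape!=(3,3): A=R.from_euler('xyz',A,degrees=True).as_matrix()
    return p,f,A,np.array(p['origin'],float)
def ray(c,uv):
    p,f,A,o=c; uv=np.atleast_2d(np.array(uv,float))
    K=np.array([[f,0,p['cx']],[0,f,p['cy']],[0,0,1]])
    d=cv2.undistortPoints(uv.reshape(-1,1,2),K,np.array([p['k1'],0,0,0.]),None,None,None).reshape(-1,2) 
    return np.c_[d,np.ones(len(d))]@A.T
def plane(c,uv,z):
    r=ray(c,uv); o=c[3]; return o+r*((z-o[2])/r[:,2])[:,None]
def dep(c,uv,D):
    r=ray(c,uv); uv=np.atleast_2d(uv).astype(int); return c[3]+r*D[uv[:,1],uv[:,0]][:,None]
def proj(c,P):
    p,f,A,o=c; X=(np.atleast_2d(P)-o)@A; s=X[:,:2]/X[:,2:]; s=s*(1+p['k1']*(s**2).sum(1))[:,None]
    return s*f+[p['cx'],p['cy']]
E
python3 - <<'E'
from h import *
print(bot.sense())
for n in("side","top"):
    c=cam(n); I,D=bot.grab_frame(n); print(n,c[0]); cv2.imwrite(f'pics/{n}0.png',I); np.save(f'{n}0.npy',D)
E
```

```text
{'t': 0.0, 'q': array([-7.73099165e+01,  2.17376446e+01,  9.93961139e+01, -1.01170881e-03,
        5.89284789e+01, -1.90723403e+00]), 'joint_vel': array([ 0.01702936,  0.07061409, -0.08606615, -0.05109701, -0.00306985,
        0.0515195 ]), 'effort': array([-3.08016606e-03, -7.63746214e+01, -4.34371734e+01,  6.49727974e-02,
        4.25173680e-02, -7.83784890e-05]), 'tool_pos': array([ 0.17631822, -0.67697398,  0.17569454]), 'ee_rot': array([178.88994053,  89.93775656, 103.48778069]), 'contact_force': array([-0.40333632, -0.30654899,  0.41550238]), 'moment': array([ 0.00351974, -0.03028477, -0.01538216]), 'width': 1.002542073771989}
side {'fovy': 50.33826024520451, 'cx': 315.32829721748277, 'cy': 235.28181150947668, 'k1': 0.034891430534350114, 'origin': array([0.34785896, 1.16550186, 0.92097392]), 'attitude': array([-121.60042644,    0.71175808, -173.73257397])}
top {'fovy': 52.43270399815731, 'cx': 319.6263438685067, 'cy': 240.8762476393759, 'k1': -0.03251655965243264, 'origin': array([ 0.4584307 , -0.09188652,  1.37187808]), 'attitude': array([-177.98388494,    0.32477332,  -89.82575834])}
```

View pics/top0.png

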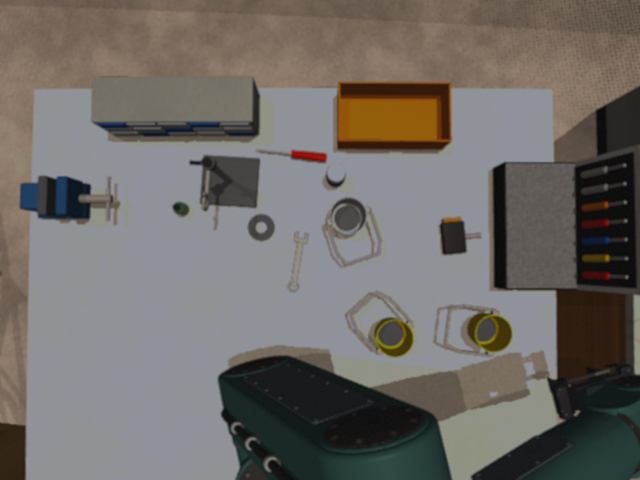

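View pics/side0.png

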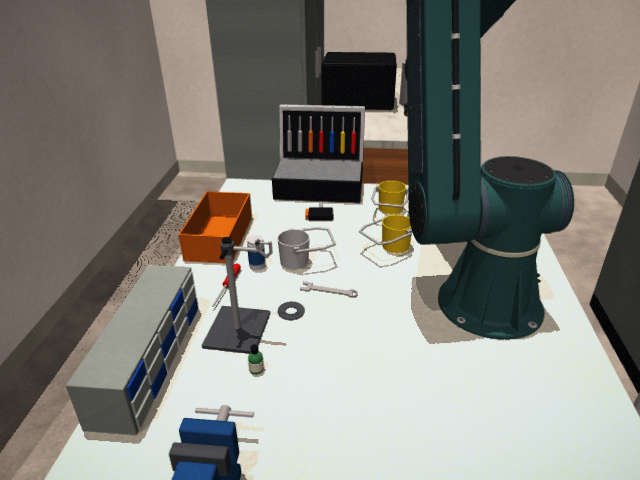

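The top view shows the metal pail at (347,217) with its bail toward (355,262), and the stand plate at about (230,181). In the side view the pail is at (294,250) and the hook near (265,248). I'll crop both closer.

Run:
```python
from h import *
T=cv2.imread('pics/top0.png');S=cv2.imread('pics/side0.png')
a=cv2.resize(T[140:290,160:400],(800,500),interpolation=cv2.INTER_CUBIC)[:, :]
a=cv2.resize(T[140:280,180:400],None,fx=3.6,fy=3.6,interpolation=cv2.INTER_CUBIC)
b=cv2.resize(S[220:370,195:345],None,fx=4,fy=4,interpolation=cv2.INTER_CUBIC)
cv2.imwrite('pics/ct.png',a);cv2.imwrite('pics/cs.png',b)
c=cam('top');D=np.load('top0.npy')
for uv in [(347,217),(340,199),(230,181),(255,190),(197,162),(208,185),(216,224),(261,227)]: print(uv,dep(c,uv,D)[0].round(3))
cs=cam('side');Ds=np.load('side0.npy')
for uv in [(228,242),(268,240),(250,246),(240,325)]: print(uv,dep(cs,uv,Ds)[0].round(3))
```

```text
(347, 217) [ 0.574 -0.161  0.006]
(340, 199) [ 0.614 -0.138  0.091]
(230, 181) [0.671 0.165 0.031]
(255, 190) [0.648 0.097 0.019]
(197, 162) [0.677 0.195 0.271]
(208, 185) [0.624 0.169 0.27 ]
(216, 224) [ 0.554  0.21  -0.002]
(261, 227) [0.545 0.081 0.002]
(228, 242) [0.67  0.181 0.282]
(268, 240) [ 0.679 -0.275  0.001]
(250, 246) [ 0.696 -0.103  0.086]
(240, 325) [0.668 0.171 0.017]
```

View pics/ct.png

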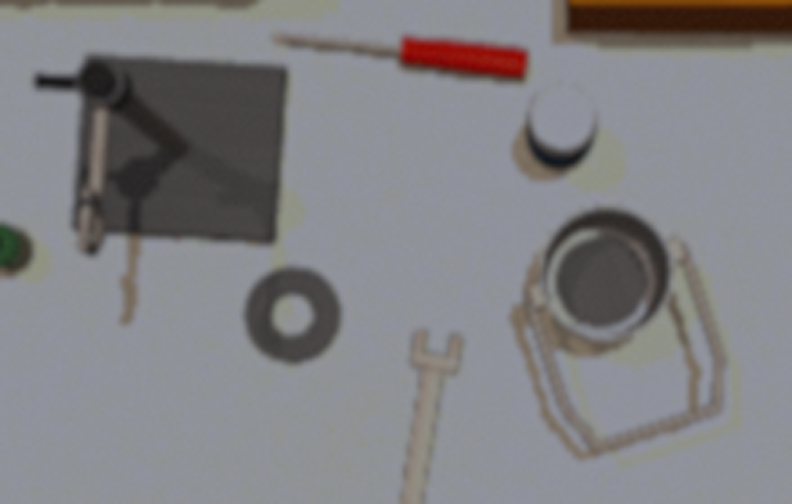

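View pics/cs.png

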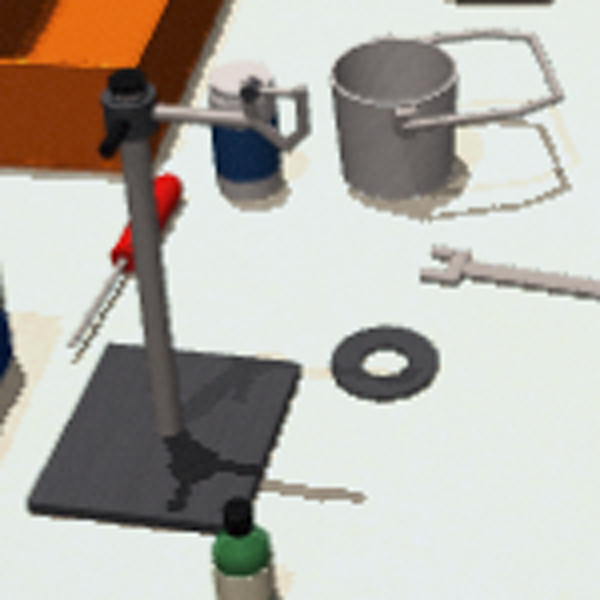

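The crops show the stand's arm running toward the robot, with the hook V bottom at side-crop (290,150) and the keeper hinge at (253,93). The pail's ears in the top crop are at (680,250) and (540,290), and the bar ends at (718,408) and (583,452). Next I'll convert these to positions.

Run:
```python
from h import *
np.set_printoptions(precision=4,suppress=True)
ct=cam('top');cs=cam('side')
t=lambda L:np.array(L,float)/3.6-0.36+[180,140]
s=lambda L:np.array(L,float)/4-0.375+[195,220]
pc=plane(ct,t([(88,55),(287,68),(275,243),(72,228)]),.012); print('plate',pc[:,:2],'ctr',pc.mean(0)[:2],[np.linalg.norm(pc[i]-pc[i-1]).round(3) for i in range(4)])
pcs=plane(cs,s([(110,345),(300,362),(240,527),(30,505)]),.012); print('plate side',pcs[:,:2],pcs.mean(0)[:2])
print('post base side',plane(cs,s([(170,435)]),.012)[0], 'post top T',plane(ct,t([(100,80)]),.284)[0],'S',plane(cs,s([(126,78)]),.284)[0])
print('ears T',plane(ct,t([(680,250),(540,292)]),.078)); print('bar T',plane(ct,t([(718,408),(586,450)]),.085))
print('rim S ctr', plane(cs,s([(396,73)]),.092), 'rim T',plane(ct,t([(607,277)]),.092))
print('bar S',plane(cs,s([(532,38),(560,98)]),.085), 'ear S',plane(cs,s([(405,118)]),.078))
# hook plane
ps=pcs; ux=((pc[0]+pc[1])-(pc[2]+pc[3]))[:2]; ux/=np.linalg.norm(ux); uy=((pc[0]+pc[3])-(pc[1]+pc[2]))[:2];uy/=np.linalg.norm(uy)
yaw=np.degrees([np.arctan2(ux[1],ux[0]),np.arctan2(-uy[0],uy[1])]);print('yaw',yaw)
post=np.mean([plane(ct,t([(100,80)]),.284)[0,:2],plane(cs,s([(126,78)]),.284)[0,:2],plane(cs,s([(170,435)]),.012)[0,:2]],0)
y=np.radians(yaw.mean()); ex=np.array([np.cos(y),np.sin(y),0]); ey=np.array([-np.sin(y),np.cos(y),0])
O=np.r_[post,0]-.095*ex; print('post',post,'O',O)
for n,p in dict(arm_post=(158,110),arm_mid=(200,115),arm240=(238,119),hinge=(253,93),Vb_under=(290,150),Vb_top=(288,138),tip_top=(304,88),kee_end=(297,90)).items():
    r=ray(cs,s([p]))[0]; k=((O-cs[3])@ey)/(r@ey); X=cs[3]+k*r-O; print(n,(X@ex).round(4),X[2].round(4))
for z in(.24,.27): print('hook tip T',z,[( (q-O)@ex,(q-O)@ey) for q in plane(ct,t([(92,240),(92,200)]),z)])
```

```text
plate [[0.748  0.2427]
 [0.7377 0.0863]
 [0.6004 0.0945]
 [0.6119 0.2534]] ctr [0.6745 0.1692] [np.float64(0.137), np.float64(0.157), np.float64(0.138), np.float64(0.159)]
plate side [[0.7376 0.0932]
 [0.6026 0.099 ]
 [0.6104 0.2578]
 [0.7462 0.2512]] [0.6742 0.1753]
post base side [0.6739 0.1796 0.012 ] post top T [0.6743 0.168  0.284 ] S [0.6765 0.173  0.284 ]
ears T [[ 0.589  -0.2143  0.078 ]
 [ 0.5576 -0.1109  0.078 ]]
bar T [[ 0.4722 -0.2415  0.085 ]
 [ 0.4412 -0.1448  0.085 ]]
rim S ctr [[ 0.57   -0.1518  0.092 ]] rim T [[ 0.5677 -0.1596  0.092 ]]
bar S [[ 0.4716 -0.2249  0.085 ]
 [ 0.4426 -0.1385  0.085 ]] ear S [[ 0.5577 -0.111   0.078 ]]
yaw [-3.9621 -3.9533]
post [0.6749 0.1735] O [0.5801 0.1801 0.    ]
arm_post 0.0789 0.2636
arm_mid 0.0531 0.2627
arm240 0.0299 0.2623
hinge 0.0193 0.2815
Vb_under -0.0006 0.2435
Vb_top 0.0001 0.252
tip_top -0.0118 0.2881
kee_end -0.0075 0.2863
hook tip T 0.24 [(np.float64(-0.0019378389612706986), np.float64(0.002132904064340757)), (np.float64(0.02406235199546053), np.float64(0.004261076419409308))]
hook tip T 0.27 [(np.float64(-0.004606882831084297), np.float64(-0.0053379696908247036)), (np.float64(0.020704182909337534), np.float64(-0.0032662037381926204))]
```

Run:
```python
from h import *
np.set_printoptions(precision=3,suppress=True)
ct=cam('top');cs=cam('side')
print('yellow1 bail',plane(ct,[(348,320),(353,327),(377,293),(410,330)],.085)[:,:2])
print('spanner',plane(ct,[(300,235),(293,290)],.003)[:,:2],'lube',plane(ct,[(181,209)],.075)[:,:2],'cog',plane(ct,[(261,227)],.003)[:,:2])
q=bot.sense(); r=R.from_euler('xyz',q['ee_rot'],degrees=True).as_matrix(); print(r)
```

```text
yellow1 bail [[ 0.296 -0.16 ]
 [ 0.278 -0.173]
 [ 0.367 -0.236]
 [ 0.27  -0.323]]
spanner [[ 0.523 -0.029]
 [ 0.369 -0.01 ]] lube [[0.589 0.287]] cog [[0.545 0.081]]
[[-0.     0.968  0.252]
 [ 0.001  0.252 -0.968]
 [-1.     0.    -0.001]]
```

Call:
step_arm(deltas=[{"tx":-0.06,"claw":-1},{"tx":-0.12,"claw":-1},{"tx":-0.16,"claw":-1},{"tx":-0.16,"claw":-1}])

```text
schema error: expected keys rx, ry, rz, tx, ty, tz, claw
```

Call:
step_arm(deltas=[{"rx":0,"ry":0,"rz":0,"tx":-0.04,"ty":0,"tz":0,"claw":-1},{"rx":0,"ry":0,"rz":0,"tx":-0.08,"ty":0,"tz":0,"claw":-1},{"rx":0,"ry":0,"rz":0,"tx":-0.12,"ty":0.02,"tz":-0.02,"claw":-1},{"rx":0,"ry":0,"rz":0,"tx":-0.12,"ty":0.38,"tz":-0.42,"claw":-1},{"rx":0,"ry":0,"rz":0,"tx":-0.12,"ty":0.38,"tz":-0.42,"claw":-1},{"rx":0,"ry":0,"rz":0,"tx":-0.12,"ty":0.38,"tz":-0.42,"claw":-1},{"rx":0,"ry":0,"rz":0,"tx":-0.12,"ty":0.38,"tz":-0.42,"claw":-1},{"rx":0,"ry":0,"rz":0,"tx":-0.12,"ty":0.38,"tz":-0.42,"claw":-1},{"rx":0,"ry":0,"rz":0,"tx":-0.12,"ty":0.38,"tz":-0.42,"claw":-1},{"rx":0,"ry":0,"rz":0,"tx":-0.12,"ty":0.38,"tz":-0.42,"claw":-1}])

```text
t: 0.93
tool_pos: [0.3232, -0.3958, 0.2934]
ee_rot: [-170.4, 90.0, 114.2]
contact_force: [0.7, -1.8, 0.9]
width: 0.294
```

Run:
```python
from h import *
np.set_printoptions(precision=3,suppress=True)
q=bot.sense(); print(q['t'],q['q'],q['tool_pos'],R.from_euler('xyz',q['ee_rot'],degrees=True).as_matrix())
```

```text
0.9333 [-53.384  -3.348 115.729   0.003  67.631  22.04 ] [ 0.323 -0.396  0.293] [[-0.     0.968  0.252]
 [ 0.     0.252 -0.968]
 [-1.    -0.    -0.   ]]
```

Call:
step_arm(deltas=[{"rx":0,"ry":0,"rz":0,"tx":0,"ty":0.152,"tz":-0.191,"claw":-1},{"rx":0,"ry":0,"rz":0,"tx":0,"ty":0.152,"tz":-0.191,"claw":-1},{"rx":0,"ry":0,"rz":0,"tx":0,"ty":0.152,"tz":-0.191,"claw":-1},{"rx":0,"ry":0,"rz":0,"tx":0,"ty":0.152,"tz":-0.191,"claw":-1},{"rx":0,"ry":0,"rz":0,"tx":0,"ty":0.152,"tz":-0.191,"claw":-1},{"rx":0,"ry":0,"rz":0,"tx":0,"ty":0.152,"tz":-0.191,"claw":-1},{"rx":0,"ry":0,"rz":0,"tx":0,"ty":0.152,"tz":-0.191,"claw":-1},{"rx":0,"ry":0,"rz":0,"tx":0,"ty":0.152,"tz":-0.191,"claw":-1},{"rx":0,"ry":0,"rz":0,"tx":0.0,"ty":0.152,"tz":-0.191,"claw":-1},{"rx":0,"ry":0,"rz":0,"tx":0.0,"ty":0.152,"tz":-0.191,"claw":-1}])

```text
t: 1.77
tool_pos: [0.4215, -0.1754, 0.2935]
ee_rot: [-96.9, 90.0, -172.4]
contact_force: [0.0, -0.6, 0.1]
width: 0.006
```

Call:
step_arm(deltas=[{"rx":0,"ry":0,"rz":0.61,"tx":0,"ty":0,"tz":0,"claw":-1},{"rx":0,"ry":0,"rz":0.61,"tx":0,"ty":0,"tz":0,"claw":-1},{"rx":0,"ry":0,"rz":0.61,"tx":0,"ty":0,"tz":0,"claw":-1},{"rx":0,"ry":0,"rz":0.61,"tx":0,"ty":0,"tz":0,"claw":-1},{"rx":0,"ry":0,"rz":0.61,"tx":0,"ty":0,"tz":0,"claw":-1},{"rx":0,"ry":0,"rz":0.61,"tx":0,"ty":0,"tz":0,"claw":-1},{"rx":0,"ry":0,"rz":0.61,"tx":0,"ty":0,"tz":0,"claw":-1}])

```text
t: 2.35
tool_pos: [0.4204, -0.1762, 0.293]
ee_rot: [90.1, 55.2, 14.4]
contact_force: [0.0, -0.2, 0.7]
width: 0.005
```

Run:
```python
from h import *
np.set_printoptions(precision=3,suppress=True)
q=bot.sense(); print(q['t'],q['q'],q['tool_pos'],R.from_euler('xyz',q['ee_rot'],degrees=True).as_matrix())
n='wrist';c=cam(n);I,D=bot.grab_frame(n);cv2.imwrite('pics/w1.png',I);np.save('w1.npy',D);print(c)
```

```text
2.35 [-45.212 -21.35  135.689  38.076  53.002  10.404] [ 0.42  -0.176  0.293] [[ 0.553  0.795  0.247]
 [ 0.142  0.203 -0.969]
 [-0.821  0.571 -0.001]]
({'fovy': 66.18667663977232, 'cx': 310.5995979025864, 'cy': 238.58195152614977, 'k1': 0.02208816859628694, 'origin': array([ 0.363, -0.19 ,  0.506]), 'attitude': array([-160.364,    0.094,  -75.791])}, np.float64(368.25284075611813), array([[ 0.245, -0.913,  0.325],
       [-0.969, -0.231,  0.084],
       [-0.002, -0.336, -0.942]]), array([ 0.363, -0.19 ,  0.506]))
```

View pics/w1.png

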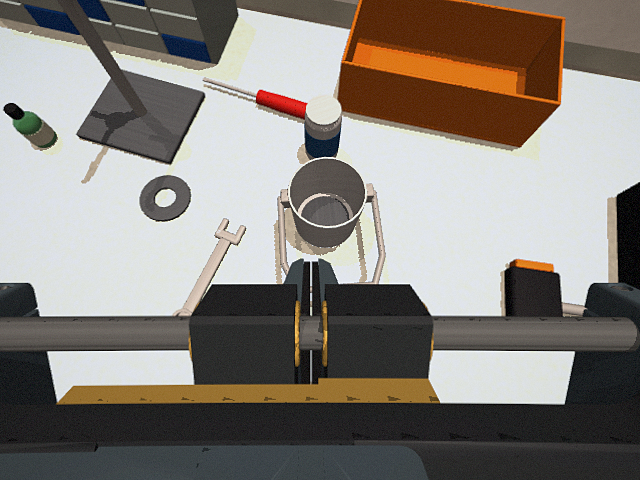

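The wrist view shows the pail's rim centred near (327,188) and its ears at about (283,199) and (371,190). The bar is visible at about (287..380,283), partly behind the fingers. I'll compare these with the earlier estimates.

Run:
```python
from h import *
np.set_printoptions(precision=3,suppress=True)
p={'fovy': 66.18667663977232, 'cx': 310.5995979025864, 'cy': 238.58195152614977, 'k1': 0.02208816859628694}
c=(p,368.25284,R.from_euler('xyz',[-160.364,0.094,-75.791],degrees=True).as_matrix(),np.array([.363,-.19,.506]))
print(c[2])
print('ears',plane(c,[(283,199),(371,190)],.078)); 
for z in(.078,.088): print('bar',plane(c,[(287,280),(378,281)],z))
g=plane(c,[(290,187),(365,183)],.092);print('rim LR',g,np.linalg.norm(g[0]-g[1]),g.mean(0))
print('spanner/cog', plane(c,[(165,199)],.003))
```

```text
[[ 0.245 -0.913  0.325]
 [-0.969 -0.231  0.084]
 [-0.002 -0.336 -0.942]]
ears [[ 0.554 -0.104  0.078]
 [ 0.595 -0.211  0.078]]
bar [[ 0.453 -0.137  0.078]
 [ 0.479 -0.242  0.078]]
bar [[ 0.451 -0.139  0.088]
 [ 0.476 -0.241  0.088]]
rim LR [[ 0.566 -0.111  0.092]
 [ 0.595 -0.201  0.092]] 0.09457293171916074 [ 0.581 -0.156  0.092]
spanner/cog [[0.544 0.083 0.003]]
```

Call:
step_arm(deltas=[{"rx":0,"ry":0,"rz":0,"tx":0.033,"ty":-0.023,"tz":0,"claw":-1},{"rx":0,"ry":0,"rz":0,"tx":0.066,"ty":-0.046,"tz":0,"claw":-1},{"rx":0,"ry":0,"rz":0,"tx":0.099,"ty":-0.069,"tz":0,"claw":-1},{"rx":0,"ry":0,"rz":0,"tx":0.132,"ty":-0.092,"tz":0,"claw":-1},{"rx":0,"ry":0,"rz":0,"tx":0.132,"ty":-0.092,"tz":0,"claw":-1},{"rx":0,"ry":0,"rz":0,"tx":0.132,"ty":-0.092,"tz":0,"claw":-1},{"rx":0,"ry":0,"rz":0,"tx":0.132,"ty":-0.092,"tz":0,"claw":-1}])

```text
t: 2.98
tool_pos: [0.4235, -0.1753, 0.135]
ee_rot: [89.9, 55.0, 14.6]
contact_force: [-0.4, -0.3, 0.1]
width: 0.01
```

Call:
step_arm(deltas=[{"rx":0,"ry":0,"rz":0,"tx":0.023,"ty":-0.016,"tz":0,"claw":-1},{"rx":0,"ry":0,"rz":0,"tx":0.046,"ty":-0.032,"tz":0,"claw":-1},{"rx":0,"ry":0,"rz":0,"tx":0.07,"ty":-0.0485,"tz":0,"claw":-1},{"rx":0,"ry":0,"rz":0,"tx":0.07,"ty":-0.0485,"tz":0,"claw":-1},{"rx":0,"ry":0,"rz":0,"tx":0.07,"ty":-0.0485,"tz":0,"claw":-1}])

```text
t: 3.4
tool_pos: [0.4236, -0.175, 0.0494]
ee_rot: [90.0, 55.0, 14.6]
contact_force: [-0.1, -0.3, 1.6]
width: 0.006
```

Run:
```python
from h import *
s=bot.sense();print(s['tool_pos'],s['contact_force'])
I,D=bot.grab_frame('side');cv2.imwrite('pics/s1.png',cv2.resize(I[160:310,220:420],(800,600),interpolation=cv2.INTER_CUBIC))
print(s['q'],R.from_euler('xyz',s['ee_rot'],degrees=True).as_matrix().round(3))
```

```text
[ 0.42359493 -0.17498118  0.04939335] [-0.06710564 -0.26491242  1.62521306]
[-44.87260905  10.70792553 142.83008477  78.12886072  30.3648012
 -40.53636226] [[ 0.556  0.792  0.252]
 [ 0.145  0.206 -0.968]
 [-0.819  0.574 -0.   ]]
```

View pics/s1.png

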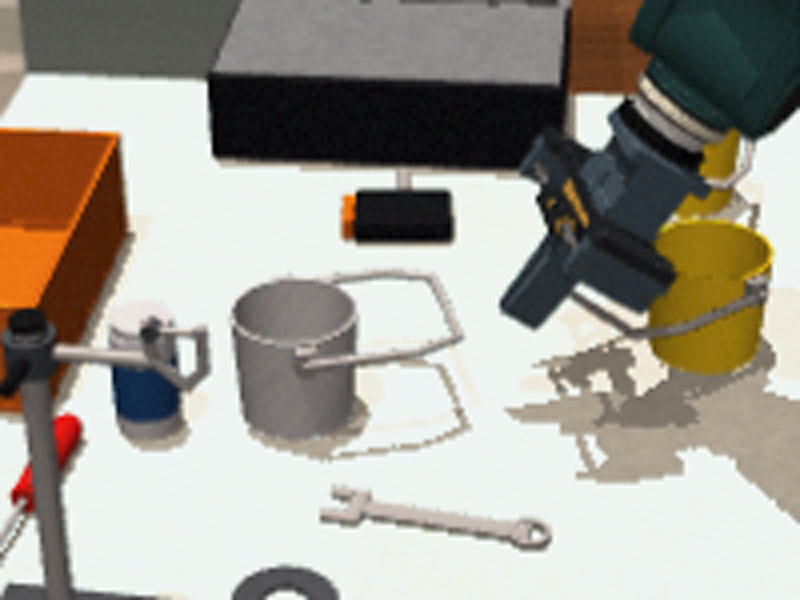

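Run:
```python
from h import *
cs=cam('side'); f=lambda P:((proj(cs,P)-[220,160])*4).round(0)
print('tcp',f([.4236,-.175,.0494]),'bar ends',f([[.446,-.150,.083],[.472,-.238,.083]]), 'contact',f([.451,-.167,.083]))
for p in[(525,322),(505,308),(540,325)]: print(plane(cs,np.array(p)/4+[220,160],.05))
for p in[(462,338),(432,272)]: print([plane(cs,np.array(p)/4+[220,160],z)[0].round(3) for z in(.078,.088)])
```

```text
tcp [[486. 351.]] bar ends [[455. 330.]
 [431. 270.]] contact [[450. 318.]]
[[ 0.39533283 -0.21928244  0.05      ]]
[[ 0.41245355 -0.23905883  0.05      ]]
[[ 0.38322543 -0.21586684  0.05      ]]
[array([ 0.441, -0.148,  0.078]), array([ 0.439, -0.132,  0.088])]
[array([ 0.472, -0.244,  0.078]), array([ 0.471, -0.227,  0.088])]
```

Run:
```python
from h import *
p={'fovy': 66.18667663977232, 'cx': 310.5995979025864, 'cy': 238.58195152614977, 'k1': 0.02208816859628694}
c=(p,368.25284,R.from_euler('xyz',[-160.364,0.094,-75.791],degrees=True).as_matrix(),np.array([.363,-.19,.506]))
T=np.array([.4204,-.1762,.293]);d=np.array([.553,.142,-.821]);y=np.array([.795,.203,.571])
for s in(0,.02,.04,.06):print(s,proj(c,[T-s*d,T-s*d+.016*y,T-s*d-.016*y]).round(0).tolist())
D=np.load('w1.npy')
for uv in[(309,266),(317,266),(309,275),(317,275),(300,275),(325,275),(250,300)]:
    X=dep(c,uv,D)[0]; print(uv,X.round(3),((X-T)@d).round(3),((X-T)@y).round(3))
cs=cam('side');s=bot.sense();I,D=bot.grab_frame('side');np.save('s2.npy',D)
T=s['tool_pos'];M=R.from_euler('xyz',s['ee_rot'],degrees=True).as_matrix()
for p in[(520,315),(512,308),(525,318),(540,300),(540,280),(560,260)]:
    X=dep(cs,np.array(p)/4+[220,160],D)[0];print(p,X.round(3),(M.T@(X-T)).round(3))
```

```text
0 [[312.0, 265.0], [312.0, 240.0], [312.0, 290.0]]
0.02 [[313.0, 277.0], [313.0, 249.0], [313.0, 304.0]]
0.04 [[313.0, 292.0], [313.0, 261.0], [313.0, 322.0]]
0.06 [[313.0, 310.0], [313.0, 276.0], [313.0, 343.0]]
(309, 266) [ 0.363 -0.19   0.506] -0.209 0.073
(317, 266) [ 0.408 -0.181  0.339] -0.046 0.016
(309, 275) [ 0.401 -0.179  0.349] -0.057 0.016
(317, 275) [ 0.402 -0.183  0.348] -0.057 0.015
(300, 275) [ 0.399 -0.176  0.354] -0.062 0.017
(325, 275) [ 0.401 -0.186  0.353] -0.061 0.017
(250, 300) [ 0.374 -0.173  0.422] -0.131 0.038
(520, 315) [ 0.398 -0.17   0.087] [-0.044  0.001 -0.012]
(512, 308) [ 0.404 -0.171  0.092] [-0.045  0.009 -0.009]
(525, 318) [ 0.394 -0.174  0.082] [-0.043 -0.005 -0.009]
(540, 300) [ 0.383 -0.175  0.098] [-0.062 -0.005 -0.011]
(540, 280) [ 0.383 -0.175  0.116] [-0.077  0.006 -0.011]
(560, 260) [ 0.369 -0.175  0.135] [-0.1    0.005 -0.014]
```

Call:
step_arm(deltas=[{"rx":0,"ry":0,"rz":0,"tx":0.007,"ty":0.01,"tz":0,"claw":-1},{"rx":0,"ry":0,"rz":0,"tx":0.018,"ty":0.007,"tz":0,"claw":-1},{"rx":0,"ry":0,"rz":0,"tx":0.03,"ty":0.004,"tz":0,"claw":-1},{"rx":0,"ry":0,"rz":0,"tx":0.042,"ty":0.0005,"tz":0,"claw":-1},{"rx":0,"ry":0,"rz":0,"tx":0.047,"ty":0.008,"tz":0,"claw":-1},{"rx":0,"ry":0,"rz":0,"tx":0.052,"ty":0.015,"tz":0,"claw":-1},{"rx":0,"ry":0,"rz":0,"tx":0.052,"ty":0.015,"tz":0,"claw":-1},{"rx":0,"ry":0,"rz":0,"tx":0.052,"ty":0.015,"tz":0,"claw":-1}])

```text
t: 4.17
tool_pos: [0.4644, -0.1641, 0.0152]
ee_rot: [89.8, 54.9, 14.5]
contact_force: [-0.4, 0.1, -0.2]
width: 0.005
```

Run:
```python
from h import *
s=bot.sense();print(s['tool_pos'],s['contact_force'],s['q'])
I,D=bot.grab_frame('side');cv2.imwrite('pics/s3.png',cv2.resize(I[200:290,270:390],(800,600),interpolation=cv2.INTER_CUBIC))
cs=cam('side');T=s['tool_pos'];M=R.from_euler('xyz',s['ee_rot'],degrees=True).as_matrix()
print('proj TCP',proj(cs,[T,T-.042*M[:,0]]))
```

```text
[ 0.46441325 -0.16414774  0.0152023 ] [-0.40213973  0.06236927 -0.24277235] [-39.01333695  18.17214253 139.83810801  91.27761893  27.51665577
 -49.53608886]
proj TCP [[328.18507978 258.06904006]
 [335.81434004 248.25439619]]
```

View pics/s3.png

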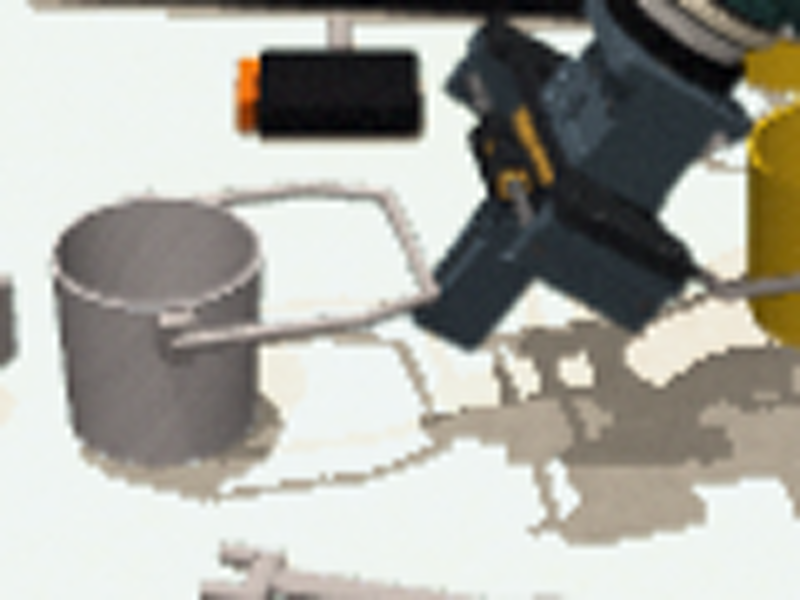

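Call:
step_arm(deltas=[{"rx":0,"ry":0,"rz":0,"tx":0.01,"ty":0,"tz":0,"claw":-1},{"rx":0,"ry":0,"rz":0,"tx":0.004,"ty":0.008,"tz":0,"claw":-1},{"rx":0,"ry":0,"rz":0,"tx":-0.0036,"ty":0.0157,"tz":0,"claw":-1},{"rx":0,"ry":0,"rz":0,"tx":-0.0156,"ty":0.0291,"tz":0,"claw":-1},{"rx":0,"ry":0,"rz":0,"tx":-0.0255,"ty":0.0441,"tz":0,"claw":-1},{"rx":0,"ry":0,"rz":0,"tx":-0.0331,"ty":0.0605,"tz":0,"claw":-1},{"rx":0,"ry":0,"rz":0,"tx":-0.0382,"ty":0.0777,"tz":0,"claw":-1},{"rx":0,"ry":0,"rz":0,"tx":-0.0382,"ty":0.0777,"tz":0,"claw":-1},{"rx":0,"ry":0,"rz":0,"tx":-0.0382,"ty":0.0777,"tz":0,"claw":-1}])

```text
t: 4.97
tool_pos: [0.5038, -0.1535, 0.0901]
ee_rot: [89.8, 55.0, 14.5]
contact_force: [-0.2, 0.5, 0.3]
width: 0.005
```

Run:
```python
from h import *
s=bot.sense();print(s['tool_pos'],s['contact_force'],s['q'])
I,D=bot.grab_frame('side');cv2.imwrite('pics/s4.png',cv2.resize(I[200:290,270:390],(800,600),interpolation=cv2.INTER_CUBIC))
```

```text
[ 0.50380072 -0.15347982  0.09014356] [-0.22998592  0.48178158  0.26102151] [-34.07668421   8.39764471 137.25835636  70.96884727  27.08257488
 -21.85646653]
```

View pics/s4.png

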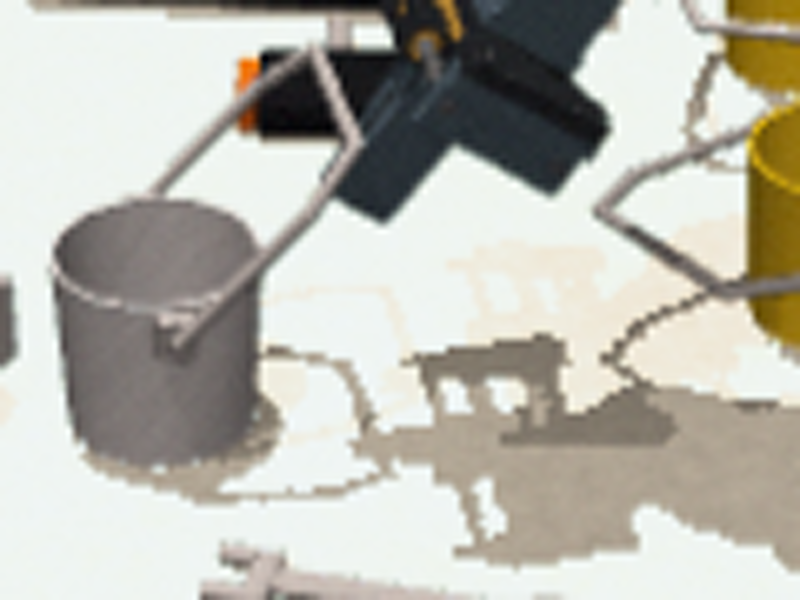

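Call:
step_arm(deltas=[{"rx":0,"ry":0,"rz":0,"tx":-0.0024,"ty":0.0178,"tz":0,"claw":-1},{"rx":0,"ry":0,"rz":0,"tx":-0.0021,"ty":0.0358,"tz":0,"claw":-1},{"rx":0,"ry":0,"rz":0,"tx":0.0009,"ty":0.0535,"tz":0,"claw":-1},{"rx":0,"ry":0,"rz":0,"tx":0.0064,"ty":0.0707,"tz":0,"claw":-1},{"rx":0,"ry":0,"rz":0,"tx":0.0105,"ty":0.079,"tz":0,"claw":-1},{"rx":0,"ry":0,"rz":0,"tx":0.0145,"ty":0.0867,"tz":0,"claw":-1},{"rx":0,"ry":0,"rz":0,"tx":0.0177,"ty":0.0918,"tz":0,"claw":-1},{"rx":0,"ry":0,"rz":0,"tx":0.0177,"ty":0.0918,"tz":0,"claw":-1},{"rx":0,"ry":0,"rz":0,"tx":0.0177,"ty":0.0918,"tz":0,"claw":-1},{"rx":0,"ry":0,"rz":0,"tx":0.0177,"ty":0.0918,"tz":0,"claw":-1}])

```text
t: 5.85
tool_pos: [0.5854, -0.1318, 0.1268]
ee_rot: [90.1, 55.1, 14.6]
contact_force: [-0.1, 0.1, -0.4]
width: 0.007
```

Call:
step_arm(deltas=[{"rx":0,"ry":0,"rz":0,"tx":-0.01,"ty":-0.015,"tz":0,"claw":-1},{"rx":0,"ry":0,"rz":0,"tx":-0.04,"ty":-0.03,"tz":0,"claw":-1},{"rx":0,"ry":0,"rz":0,"tx":-0.08,"ty":-0.04,"tz":0,"claw":-1},{"rx":0,"ry":0,"rz":0,"tx":-0.11,"ty":-0.04,"tz":0,"claw":-1},{"rx":0,"ry":0,"rz":0,"tx":-0.11,"ty":-0.04,"tz":0,"claw":-1},{"rx":0,"ry":0,"rz":0,"tx":-0.11,"ty":-0.04,"tz":0,"claw":-1}])

```text
t: 6.35
tool_pos: [0.4933, -0.1569, 0.196]
ee_rot: [89.8, 54.9, 14.3]
contact_force: [0.3, -0.3, -0.2]
width: 0.006
```

Run:
```python
from h import *
np.set_printoptions(precision=3,suppress=True)
s=bot.sense();print(s['t'],s['tool_pos'],s['contact_force'],s['q'],R.from_euler('xyz',s['ee_rot'],degrees=True).as_matrix())
out=[]
for n in('side','top','wrist'):
    c=cam(n);I,D=bot.grab_frame(n);cv2.imwrite(f'pics/{n}5.png',I);np.save(f'{n}5.npy',D)
    print(c[0]['origin'],c[0]['attitude']) if n=='wrist' else 0
S=cv2.imread('pics/side5.png');T=cv2.imread('pics/top5.png');W=cv2.imread('pics/wrist5.png')
f=lambda I,x,y,w,h:cv2.resize(I[y:y+h,x:x+w],(400,300),interpolation=cv2.INTER_CUBIC)
o=np.vstack([np.hstack([f(S,270,170,160,120),f(T,290,160,120,90)]),np.hstack([f(W,160,60,320,240),f(S,205,230,80,60)])])
cv2.imwrite('pics/m5.png',o)
```

```text
6.35 [ 0.493 -0.157  0.196] [ 0.298 -0.328 -0.176] [-35.362  -6.006 135.904  48.369  35.872   3.461] [[ 0.557  0.792  0.25 ]
 [ 0.142  0.206 -0.968]
 [-0.818  0.575  0.002]]
[ 0.436 -0.17   0.407] [-160.247    0.069  -75.525]
```

View pics/m5.png

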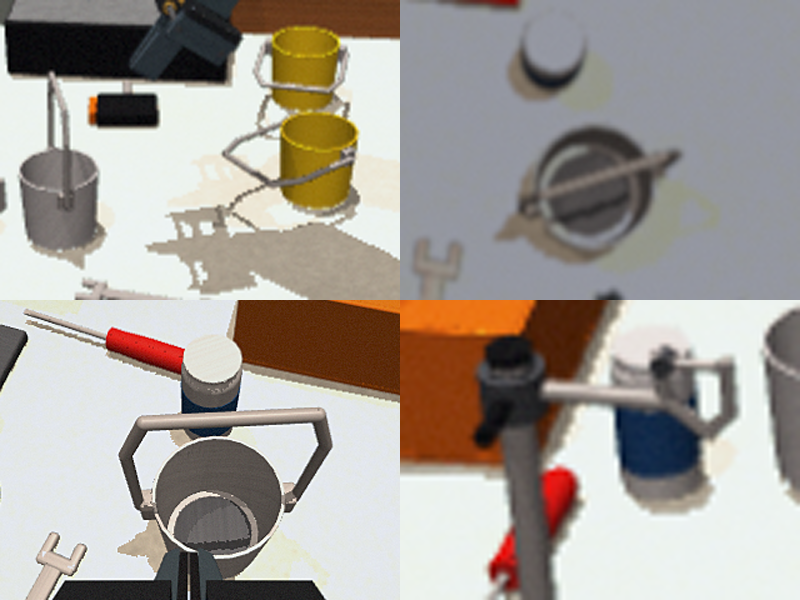

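The combined view shows the bail upright with the pail still standing. The bar ends are at wrist-crop (135,122)/(325,112), top-crop (140,198)/(270,157) and side-crop (66,105)/(50,73). I'll triangulate them and check for a tool offset.

```bash
cat >> h.py <<'E'
def tri(L):
    A=np.zeros((3,3));b=np.zeros(3)
    for c,uv in L:
        r=ray(c,uv)[0];r/=np.linalg.norm(r);P=np.eye(3)-np.outer(r,r);A+=P;b+=P@c[3]
    return np.linalg.solve(A,b)
E
python3 - <<'E'
from h import *
np.set_printoptions(precision=4,suppress=True)
ct=cam('top');cs=cam('side');cw=cam('wrist')
w=lambda p:(160+p[0]*.8,60+p[1]*.8);t=lambda p:(290+p[0]*.3,160+p[1]*.3);s=lambda p:(270+p[0]*.4,170+p[1]*.4)
for n,a,b,c in[('L',(140,122),(146,196),(66,108)),('R',(320,112),(262,160),(50,76))]:
    print(n,[plane(k,f(p),.198)[0] for k,f,p in((cw,w,a),(ct,t,b),(cs,s,c))],'tri',tri([(cw,w(a)),(ct,t(b)),(cs,s(c))]),'WT',tri([(cw,w(a)),(ct,t(b))]))
Dw=np.load('wrist5.npy')
for p in[(180,117),(230,115),(280,113)]: print('depth bar',dep(cw,w(p),Dw))
# hook/driver cross-check of camera offset: post top etc unaffected. tip of finger in world via wrist depth
S=bot.sense();T=S['tool_pos'];M=R.from_euler('xyz',S['ee_rot'],degrees=True).as_matrix()
Ds=np.load('side5.npy')
for p in[(135,65),(140,70),(155,72),(150,60)]:
    X=dep(cs,s(p),Ds)[0];print('tip',X,M.T@(X-T))
E
```

```text
L [array([ 0.5562, -0.1125,  0.198 ]), array([ 0.5531, -0.1192,  0.198 ]), array([ 0.5533, -0.1187,  0.198 ])] tri [ 0.5532 -0.1161  0.2009] WT [ 0.5512 -0.1172  0.2086]
R [array([ 0.5854, -0.2022,  0.198 ]), array([ 0.5795, -0.2032,  0.198 ]), array([ 0.584 , -0.1962,  0.198 ])] tri [ 0.5834 -0.2023  0.1964] WT [ 0.5786 -0.2015  0.2074]
depth bar [[ 0.5629 -0.1324  0.2003]]
depth bar [[ 0.5696 -0.1572  0.2016]]
depth bar [[ 0.5773 -0.1819  0.2014]]
tip [ 0.476  -0.1547  0.239 ] [-0.0466  0.0124 -0.0053]
tip [ 0.4704 -0.1573  0.2313] [-0.0438  0.003  -0.0042]
tip [ 0.4528 -0.1573  0.2295] [-0.052  -0.012  -0.0086]
tip [ 0.4582 -0.151   0.2482] [-0.0634  0.0042 -0.0134]
```

Call:
step_arm(deltas=[{"rx":0,"ry":0,"rz":0,"tx":-0.033,"ty":0.023,"tz":0,"claw":-0.3},{"rx":0,"ry":0,"rz":-0.12,"tx":-0.066,"ty":0.046,"tz":0,"claw":0},{"rx":0,"ry":0,"rz":-0.24,"tx":-0.08,"ty":0.056,"tz":0,"claw":0},{"rx":0,"ry":0,"rz":-0.36,"tx":-0.08,"ty":0.056,"tz":0,"claw":0},{"rx":0,"ry":0,"rz":-0.48,"tx":-0.08,"ty":0.056,"tz":0,"claw":0},{"rx":0,"ry":0,"rz":-0.611,"tx":-0.08,"ty":0.056,"tz":0,"claw":0},{"rx":0,"ry":0,"rz":-0.611,"tx":-0.08,"ty":0.056,"tz":0,"claw":0},{"rx":0,"ry":0,"rz":-0.611,"tx":-0.08,"ty":0.056,"tz":0,"claw":0}])

```text
t: 7.17
tool_pos: [0.4954, -0.1547, 0.2909]
ee_rot: [-105.6, 89.6, 179.2]
contact_force: [-0.3, 0.5, -0.5]
width: 0.497
```

Run:
```python
from h import *
np.set_printoptions(precision=4,suppress=True)
s=bot.sense();print(s['t'],s['tool_pos'],s['contact_force'],s['q'],R.from_euler('xyz',s['ee_rot'],degrees=True).as_matrix(),s['width'])
```

```text
7.1667 [ 0.4954 -0.1547  0.2909] [-0.3494  0.4948 -0.4753] [-19.8471  -2.165  114.8703  -0.125   67.6298  55.4133] [[-0.0062  0.9669  0.2552]
 [ 0.0001  0.2552 -0.9669]
 [-1.     -0.006  -0.0017]] 0.496637290219319
```

Call:
step_arm(deltas=[{"rx":-0.12,"ry":0,"rz":0,"tx":0,"ty":0,"tz":0,"claw":0},{"rx":-0.24,"ry":0,"rz":0,"tx":0,"ty":0.01,"tz":0,"claw":0},{"rx":-0.36,"ry":0,"rz":0,"tx":0,"ty":0.02,"tz":0,"claw":0},{"rx":-0.48,"ry":0,"rz":0,"tx":0,"ty":0.03,"tz":0,"claw":0},{"rx":-0.6,"ry":0,"rz":0,"tx":0,"ty":0.04,"tz":0,"claw":0},{"rx":-0.72,"ry":0,"rz":0,"tx":0,"ty":0.05,"tz":0,"claw":0},{"rx":-0.84,"ry":0,"rz":0,"tx":0,"ty":0.06,"tz":0,"claw":0},{"rx":-0.96,"ry":0,"rz":0,"tx":0,"ty":0.069,"tz":-0.005,"claw":0},{"rx":-1.08,"ry":0,"rz":0,"tx":0,"ty":0.069,"tz":-0.005,"claw":0},{"rx":-1.2,"ry":0,"rz":0,"tx":0,"ty":0.069,"tz":-0.005,"claw":0}])

```text
t: 8.0
tool_pos: [0.5589, -0.1329, 0.2906]
ee_rot: [120.0, 89.9, 113.8]
contact_force: [-0.2, 0.1, -0.8]
width: 0.497
```

Call:
step_arm(deltas=[{"rx":-0.12,"ry":0,"rz":0,"tx":0,"ty":0,"tz":0,"claw":0},{"rx":-0.24,"ry":0,"rz":0,"tx":0,"ty":0,"tz":0,"claw":0},{"rx":-0.36,"ry":0,"rz":0,"tx":0,"ty":0,"tz":0,"claw":0},{"rx":-0.41,"ry":0,"rz":0,"tx":0,"ty":0,"tz":0,"claw":0},{"rx":-0.41,"ry":0,"rz":0,"tx":0,"ty":0,"tz":0,"claw":0},{"rx":-0.41,"ry":0,"rz":0,"tx":0,"ty":0,"tz":0,"claw":0}])

```text
t: 8.5
tool_pos: [0.5587, -0.1335, 0.2912]
ee_rot: [117.0, 89.9, 133.7]
contact_force: [-0.5, -0.3, 0.3]
width: 0.5
```

Run:
```python
from h import *
np.set_printoptions(precision=4,suppress=True)
s=bot.sense();T=s['tool_pos'];M=R.from_euler('xyz',s['ee_rot'],degrees=True).as_matrix()
print(s['t'],T,s['contact_force'],s['q'],M,s['width'])
c=cam('wrist');I,D=bot.grab_frame('wrist');cv2.imwrite('pics/w6.png',I);np.save('w6.npy',D);print(c[3])
cs=cam('side');I2,D2=bot.grab_frame('side');cv2.imwrite('pics/s6.png',I2);np.save('s6.npy',D2)
print('proj TCP, tip wrist',proj(c,[T,T-.042*M[:,0]]),'side',proj(cs,[T,T-.042*M[:,0]]))
# all side-depth points near the tool axis: lowest finger points
v,u=np.mgrid[130:260,260:380];X=dep(cs,np.c_[u.ravel(),v.ravel()],D2);L=(X-T)@M
m=(abs(L[:,1])<.03)&(abs(L[:,2])<.06)&(L[:,0]>-.12)&(L[:,0]<.03)&(X[:,2]>.21)
print(m.sum());print('x-range',np.percentile(L[m],[1,5,50,95,99],axis=0))
```

```text
8.5 [ 0.5587 -0.1335  0.2912] [-0.5062 -0.3024  0.2538] [-15.7844   3.4098 109.1989   0.0499  67.4695 -32.5519] [[-0.0011 -0.2882  0.9576]
 [ 0.0011  0.9576  0.2882]
 [-1.      0.0014 -0.0007]] 0.4998889054536629
[ 0.5372 -0.0624  0.499 ]
proj TCP, tip wrist [[311.2463 268.3277]
 [311.3687 297.5548]] side [[294.2072 181.8671]
 [293.6763 168.2201]]
275
x-range [[-0.1165 -0.0159 -0.0378]
 [-0.11   -0.0095 -0.0354]
 [-0.0798  0.0163 -0.0239]
 [-0.0424  0.0219  0.0345]
 [-0.0391  0.0249  0.0458]]
```

Call:
step_arm(deltas=[{"rx":0,"ry":0,"rz":0,"tx":0.03,"ty":0,"tz":0,"claw":0},{"rx":0,"ry":0,"rz":0,"tx":0.06,"ty":0,"tz":0,"claw":0},{"rx":0,"ry":0,"rz":0,"tx":0.09,"ty":0,"tz":0,"claw":0},{"rx":0,"ry":0,"rz":0,"tx":0.12,"ty":0,"tz":0,"claw":0},{"rx":0,"ry":0,"rz":0,"tx":0.14,"ty":0,"tz":0,"claw":0},{"rx":0,"ry":0,"rz":0,"tx":0.151,"ty":0,"tz":0,"claw":0},{"rx":0,"ry":0,"rz":0,"tx":0.151,"ty":0,"tz":0,"claw":0},{"rx":0,"ry":0,"rz":0,"tx":0.151,"ty":0,"tz":0,"claw":0}])

```text
t: 9.27
tool_pos: [0.5592, -0.1338, 0.1416]
ee_rot: [166.4, 89.9, -176.8]
contact_force: [-0.3, -0.4, 0.6]
width: 0.496
```

Run:
```python
from h import *
np.set_printoptions(precision=4,suppress=True)
s=bot.sense();print(s['t'],s['tool_pos'],s['contact_force'])
f=lambda I,x,y,w,h:cv2.resize(I[y:y+h,x:x+w],(400,400),interpolation=cv2.INTER_CUBIC)
I,D=bot.grab_frame('side');W,_=bot.grab_frame('wrist');cv2.imwrite('pics/w7.png',W);cv2.imwrite('pics/s7.png',I)
cv2.imwrite('pics/m7.png',np.hstack([f(I,255,170,100,100),f(W,200,200,240,240)]))
```

```text
9.2667 [ 0.5592 -0.1338  0.1416] [-0.3228 -0.4355  0.5768]
```

View pics/m7.png

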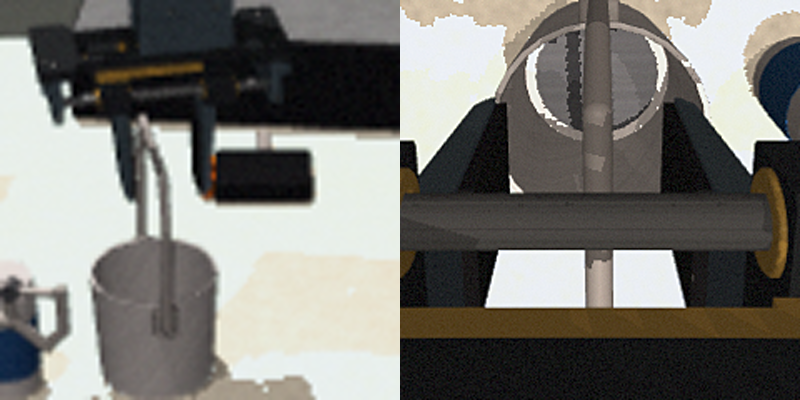

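Run:
```python
from h import *
np.set_printoptions(precision=4,suppress=True)
s=bot.sense();T=s['tool_pos'];M=R.from_euler('xyz',s['ee_rot'],degrees=True).as_matrix()
cs=cam('side');f=lambda P:((proj(cs,P)-[255,170])*4).round(0).tolist()
for k in(.041,0.02,0):
  print(k,'tip corners near face', f([T-k*M[:,0]+.016*M[:,1]+z*M[:,2] for z in(-.023,-.036,.023,.036)]))
print('bar at grasp, ends',f([[.561,-.132,.198],[.556,-.115,.198],[.583,-.203,.198]]))
_,D=bot.grab_frame('side')
for p in[(128,190),(206,188),(130,170),(208,170),(130,150)]:
    X=dep(cs,np.array(p)/4+[255,170],D)[0];print(p,X,M.T@(X-T))
```

```text
0.041 tip corners near face [[195.0, 187.0], [212.0, 185.0], [132.0, 193.0], [115.0, 195.0]]
0.02 tip corners near face [[195.0, 211.0], [213.0, 210.0], [134.0, 218.0], [116.0, 220.0]]
0 tip corners near face [[196.0, 235.0], [213.0, 233.0], [135.0, 241.0], [117.0, 243.0]]
bar at grasp, ends [[158.0, 164.0], [161.0, 175.0], [143.0, 118.0]]
(128, 190) [ 0.5797 -0.1083  0.1882] [-0.0455  0.0189  0.0265]
(206, 188) [ 0.5253 -0.1283  0.1813] [-0.0386  0.0155 -0.0314]
(130, 170) [ 0.5765 -0.1025  0.2082] [-0.0654  0.0253  0.0251]
(208, 170) [ 0.523  -0.1247  0.1985] [-0.0558  0.0196 -0.0326]
(130, 150) [ 0.5773 -0.1106  0.2201] [-0.0773  0.0173  0.0235]
```

Call:
step_arm(deltas=[{"rx":0,"ry":0,"rz":0,"tx":0,"ty":0,"tz":0,"claw":-0.5},{"rx":0,"ry":0,"rz":0,"tx":0,"ty":0,"tz":0,"claw":-0.7},{"rx":0,"ry":0,"rz":0,"tx":0,"ty":0,"tz":0,"claw":-1},{"rx":0,"ry":0,"rz":0,"tx":0,"ty":0,"tz":0,"claw":-1},{"rx":0,"ry":0,"rz":0,"tx":0,"ty":0,"tz":0,"claw":-1},{"rx":0,"ry":0,"rz":0,"tx":0,"ty":0,"tz":0,"claw":-1},{"rx":0,"ry":0,"rz":0,"tx":0,"ty":0,"tz":0,"claw":-1},{"rx":0,"ry":0,"rz":0,"tx":0,"ty":0,"tz":0,"claw":-1}])

```text
t: 10.08
tool_pos: [0.5589, -0.1337, 0.1412]
ee_rot: [178.1, 89.9, -165.1]
contact_force: [0.0, 0.6, -0.4]
width: 0.079
```

Call:
step_arm(deltas=[{"rx":0,"ry":0,"rz":0,"tx":-0.005,"ty":0,"tz":0,"claw":-1},{"rx":0,"ry":0,"rz":0,"tx":-0.01,"ty":0,"tz":0,"claw":-1},{"rx":0,"ry":0,"rz":0,"tx":-0.015,"ty":0,"tz":0,"claw":-1},{"rx":0,"ry":0,"rz":0,"tx":-0.02,"ty":0,"tz":0,"claw":-1},{"rx":0,"ry":0,"rz":0,"tx":-0.025,"ty":0,"tz":0,"claw":-1},{"rx":0,"ry":0,"rz":0,"tx":-0.03,"ty":0,"tz":0,"claw":-1},{"rx":0,"ry":0,"rz":0,"tx":-0.03,"ty":0,"tz":0,"claw":-1},{"rx":0,"ry":0,"rz":0,"tx":-0.03,"ty":0,"tz":0,"claw":-1}])

```text
t: 10.75
tool_pos: [0.5591, -0.1338, 0.1716]
ee_rot: [-151.6, 90.0, -134.8]
contact_force: [0.6, -0.5, -4.2]
width: 0.076
```

Run:
```python
from h import *
np.set_printoptions(precision=4,suppress=True)
s=bot.sense();T=s['tool_pos'];M=R.from_euler('xyz',s['ee_rot'],degrees=True).as_matrix()
print(s['t'],T,s['contact_force'],s['moment'],s['width'],M)
```

```text
10.75 [ 0.5591 -0.1338  0.1716] [ 0.6392 -0.4596 -4.2446] [ 0.0652 -0.0051 -0.0256] 0.07608924116515205 [[-0.0004 -0.2898  0.9571]
 [-0.0004  0.9571  0.2898]
 [-1.     -0.0003 -0.0005]]
```

Call:
step_arm(deltas=[{"rx":0,"ry":0,"rz":0,"tx":-0.01,"ty":0,"tz":0,"claw":-1},{"rx":0,"ry":0,"rz":0,"tx":-0.025,"ty":0,"tz":0,"claw":-1},{"rx":0,"ry":0,"rz":0,"tx":-0.04,"ty":0,"tz":0,"claw":-1},{"rx":0,"ry":0,"rz":0,"tx":-0.055,"ty":0.005,"tz":0,"claw":-1},{"rx":0,"ry":0,"rz":0,"tx":-0.07,"ty":0.012,"tz":0.001,"claw":-1},{"rx":0.01,"ry":0,"rz":0,"tx":-0.08,"ty":0.022,"tz":0.002,"claw":-1},{"rx":0.02,"ry":0,"rz":0,"tx":-0.087,"ty":0.034,"tz":0.004,"claw":-1},{"rx":0.04,"ry":0,"rz":0,"tx":-0.087,"ty":0.048,"tz":0.006,"claw":-1},{"rx":0.06,"ry":0,"rz":0,"tx":-0.087,"ty":0.064,"tz":0.008,"claw":-1},{"rx":0.08,"ry":0,"rz":0,"tx":-0.087,"ty":0.08,"tz":0.01,"claw":-1}])

```text
t: 11.58
tool_pos: [0.5451, -0.0537, 0.2588]
ee_rot: [-177.3, 89.9, -165.1]
contact_force: [0.2, 0.2, -4.2]
width: 0.074
```

Run:
```python
from h import *
np.set_printoptions(precision=4,suppress=True)
s=bot.sense();T=s['tool_pos'];M=R.from_euler('xyz',s['ee_rot'],degrees=True).as_matrix()
print(s['t'],T,s['contact_force'],M)
G=np.array([.5022,.2089,.2586]); print('remain tool', M.T@(G-T), 'az',np.degrees(np.arctan2(M[1,2],M[0,2])))
```

```text
11.5833 [ 0.5451 -0.0537  0.2588] [ 0.2161  0.209  -4.2259] [[-0.0008 -0.2111  0.9775]
 [-0.0002  0.9775  0.2111]
 [-1.     -0.     -0.0009]]
remain tool [0.0002 0.2657 0.0134] az 12.185180080138977
```

Call:
step_arm(deltas=[{"rx":0.02,"ry":0,"rz":0,"tx":0,"ty":0.017,"tz":0.001,"claw":-1},{"rx":0.04,"ry":0,"rz":0,"tx":0,"ty":0.034,"tz":0.002,"claw":-1},{"rx":0.06,"ry":0,"rz":0,"tx":0,"ty":0.051,"tz":0.003,"claw":-1},{"rx":0.08,"ry":0,"rz":0,"tx":0,"ty":0.068,"tz":0.004,"claw":-1},{"rx":0.1,"ry":0,"rz":0,"tx":0,"ty":0.085,"tz":0.005,"claw":-1},{"rx":0.12,"ry":0,"rz":0,"tx":0,"ty":0.102,"tz":0.006,"claw":-1},{"rx":0.14,"ry":0,"rz":0,"tx":0,"ty":0.119,"tz":0.007,"claw":-1},{"rx":0.16,"ry":0,"rz":0,"tx":0,"ty":0.136,"tz":0.008,"claw":-1},{"rx":0.18,"ry":0,"rz":0,"tx":0,"ty":0.153,"tz":0.009,"claw":-1},{"rx":0.2,"ry":0,"rz":0,"tx":0,"ty":0.17,"tz":0.0095,"claw":-1}])

```text
t: 12.42
tool_pos: [0.5183, 0.1147, 0.2586]
ee_rot: [-172.4, 89.9, -171.7]
contact_force: [-0.5, -0.5, -4.7]
width: 0.08
```

Run:
```python
from h import *
np.set_printoptions(precision=4,suppress=True)
s=bot.sense();T=s['tool_pos'];M=R.from_euler('xyz',s['ee_rot'],degrees=True).as_matrix()
print(s['t'],T,s['contact_force'])
G=np.array([.5022,.2089,.2586]); print('remain tool', M.T@(G-T), 'az',np.degrees(np.arctan2(M[1,2],M[0,2])))
```

```text
12.4167 [0.5183 0.1147 0.2586] [-0.519  -0.5487 -4.6502]
remain tool [ 0.0001  0.0944 -0.0149] az 0.7423357441389817
```

Call:
step_arm(deltas=[{"rx":0.015,"ry":0,"rz":0,"tx":0,"ty":0.016,"tz":-0.002,"claw":-1},{"rx":0.03,"ry":0,"rz":0,"tx":0,"ty":0.032,"tz":-0.005,"claw":-1},{"rx":0.045,"ry":0,"rz":0,"tx":0,"ty":0.047,"tz":-0.0075,"claw":-1},{"rx":0.06,"ry":0,"rz":0,"tx":0,"ty":0.061,"tz":-0.01,"claw":-1},{"rx":0.07,"ry":0,"rz":0,"tx":0,"ty":0.074,"tz":-0.012,"claw":-1},{"rx":0.082,"ry":0,"rz":0,"tx":0,"ty":0.084,"tz":-0.0135,"claw":-1},{"rx":0.082,"ry":0,"rz":0,"tx":0,"ty":0.091,"tz":-0.0145,"claw":-1},{"rx":0.082,"ry":0,"rz":0,"tx":0,"ty":0.0944,"tz":-0.015,"claw":-1},{"rx":0.082,"ry":0,"rz":0,"tx":0,"ty":0.0944,"tz":-0.015,"claw":-1},{"rx":0.082,"ry":0,"rz":0,"tx":0,"ty":0.0944,"tz":-0.015,"claw":-1}])

```text
t: 13.25
tool_pos: [0.5023, 0.2078, 0.2583]
ee_rot: [-153.1, 89.9, -157.0]
contact_force: [0.2, 0.1, -3.5]
width: 0.079
```

Run:
```python
from h import *
np.set_printoptions(precision=4,suppress=True)
s=bot.sense();T=s['tool_pos'];M=R.from_euler('xyz',s['ee_rot'],degrees=True).as_matrix()
print(s['t'],T,s['contact_force'],'az',np.degrees(np.arctan2(M[1,2],M[0,2])))
P={}
for n in('side','top','wrist'):
    c=cam(n);P[n],D=bot.grab_frame(n);cv2.imwrite(f'pics/{n}8.png',P[n]);np.save(f'{n}8.npy',D)
    if n=='wrist':print(c[3],c[0]['attitude'])
f=lambda I,x,y,w,h,s:cv2.resize(I[y:y+h,x:x+w],s,interpolation=cv2.INTER_CUBIC)
cv2.imwrite('pics/m8.png',np.hstack([f(P['side'],210,185,100,150,(400,600)),np.vstack([f(P['wrist'],120,60,400,300,(400,300)),f(P['top'],160,140,120,90,(400,300))])]))
```

```text
13.25 [0.5023 0.2078 0.2583] [ 0.1543  0.1339 -3.4599] az -3.8734009544662324
[0.5072 0.2819 0.4659] [164.8471   0.0918  -4.0129]
```

View pics/m8.png

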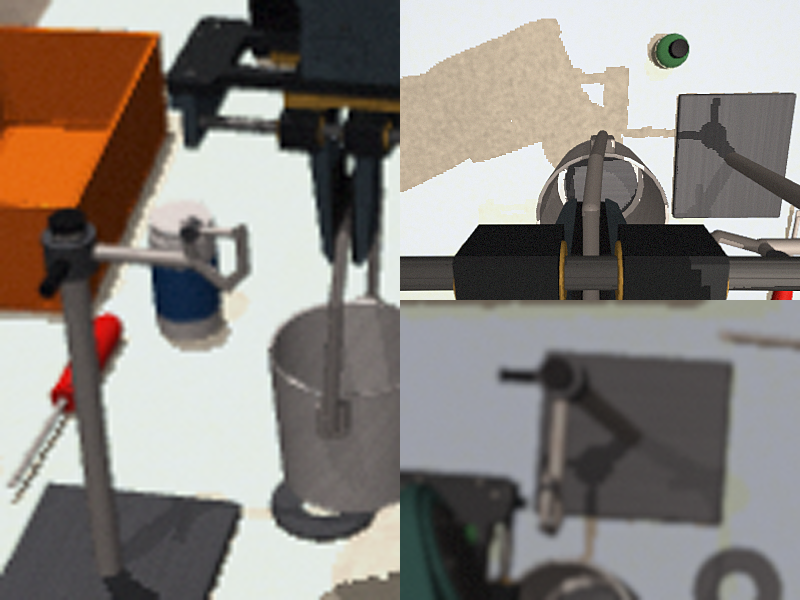

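The last view shows the pail hanging level from the fingers. The hook is at side-crop V(235,288) and tip(243,226), and the cog and lube bottle have not moved. I'll compare hook and bar positions using depth points from all the cameras.

Run:
```python
from h import *
np.set_printoptions(precision=4,suppress=True)
s=bot.sense();T=s['tool_pos'];M=R.from_euler('xyz',s['ee_rot'],degrees=True).as_matrix()
y=np.radians(-3.96);ex=np.array([np.cos(y),np.sin(y),0]);ey=np.array([-np.sin(y),np.cos(y),0]);O=np.array([.580,.176,0]);B=np.c_[ex,ey,[0,0,1]]
for n in('side','top','wrist'):
    c=cam(n);D=np.load(n+'8.npy');v,u=np.mgrid[0:480,0:640];d=D[v,u]>0
    X=dep(c,np.c_[u[d],v[d]],D);L=(X-O)@B
    def st(nm,m):
        if m.sum()>3: print(n,nm,m.sum(),'mean',L[m].mean(0),'p5',np.percentile(L[m],5,axis=0),'p95',np.percentile(L[m],95,axis=0))
    near=(abs(L[:,1])<.025)
    st('arm',near&(L[:,0]>.035)&(L[:,0]<.075)&(L[:,2]>.2)&(L[:,2]<.3))
    st('hook',near&(L[:,0]>-.03)&(L[:,0]<.03)&(L[:,2]>.2)&(L[:,2]<.31))
    st('post',near&(L[:,0]>.08)&(L[:,0]<.11)&(L[:,2]>.05)&(L[:,2]<.2))
    st('posttop',near&(L[:,0]>.08)&(L[:,0]<.11)&(L[:,2]>.275))
    st('bar',(L[:,0]>-.10)&(L[:,0]<-.06)&(L[:,2]>.29)&(L[:,2]<.33)&(abs(L[:,1])<.008))
    st('barL',(L[:,0]>-.10)&(L[:,0]<-.06)&(L[:,2]>.295)&(L[:,2]<.33)&(L[:,1]>.047)&(L[:,1]<.055))
print('TCP stand',(T-O)@B,'tip side',((proj(cam('side'),T-.041*M[:,0])-[210,185])*4))
cs=cam('side')
for nm,p in dict(V=(235,288),tip=(243,226),hinge=(190,228),arm=(130,253)).items():
    r=ray(cs,np.array(p)/4+[210,185])[0];k=((O-cs[3])@ey)/(r@ey);print(nm,(cs[3]+k*r-O)@B)
```

```text
side arm 69 mean [0.055  0.0052 0.2621] p5 [0.0371 0.0007 0.2568] p95 [0.073  0.0084 0.266 ]
side hook 197 mean [0.0017 0.0036 0.26  ] p5 [-0.0265 -0.011   0.205 ] p95 [0.0247 0.0094 0.2869]
side post 342 mean [0.0938 0.0089 0.1272] p5 [0.0874 0.0024 0.0589] p95 [0.102  0.0133 0.1914]
side posttop 61 mean [0.0952 0.0055 0.2821] p5 [ 0.0861 -0.0051  0.2785] p95 [0.1052 0.0136 0.2853]
side barL 32 mean [-0.0811  0.0507  0.3083] p5 [-0.0869  0.0475  0.2971] p95 [-0.0763  0.0543  0.3173]
top arm 80 mean [0.0553 0.0012 0.2651] p5 [ 0.036  -0.003   0.2615] p95 [0.073  0.0059 0.2684]
top hook 156 mean [0.0008 0.0003 0.2603] p5 [-0.0277 -0.0107  0.2061] p95 [0.0254 0.0134 0.29  ]
top post 100 mean [ 0.0912 -0.0036  0.13  ] p5 [ 0.0856 -0.0067  0.0569] p95 [0.099  0.0035 0.195 ]
top posttop 91 mean [0.0944 0.0011 0.284 ] p5 [ 0.0846 -0.0078  0.2757] p95 [0.1054 0.0111 0.2887]
top bar 29 mean [-0.0805  0.0008  0.3179] p5 [-0.0838 -0.0067  0.3148] p95 [-0.077   0.0075  0.3209]
wrist arm 1144 mean [0.0552 0.0044 0.2638] p5 [ 0.0371 -0.0002  0.2602] p95 [0.0729 0.0077 0.2658]
wrist hook 1178 mean [0.0071 0.0057 0.2509] p5 [-0.0265 -0.0002  0.2065] p95 [0.0272 0.0151 0.2804]
wrist post 1722 mean [0.0907 0.0068 0.1407] p5 [ 0.0877 -0.0015  0.0635] p95 [0.0971 0.0122 0.1957]
wrist bar 502 mean [-0.0802 -0.0001  0.317 ] p5 [-0.0838 -0.0072  0.3152] p95 [-0.0769  0.0071  0.3184]
wrist barL 502 mean [-0.0797  0.051   0.3093] p5 [-0.0832  0.0475  0.3002] p95 [-0.076   0.0546  0.3173]
TCP stand [-0.0796  0.0262  0.2582] tip side [[347.9973 240.65  ]]
V [-0.0035 -0.      0.2414]
tip [-0.0111  0.      0.2858]
hinge [ 0.0212 -0.      0.2812]
arm [0.0597 0.     0.2597]
```

Call:
step_arm(deltas=[{"rx":0,"ry":0,"rz":0,"tx":0,"ty":0,"tz":0.005,"claw":-1},{"rx":0,"ry":0,"rz":0,"tx":0,"ty":0,"tz":0.013,"claw":-1},{"rx":0,"ry":0,"rz":0,"tx":0,"ty":0,"tz":0.023,"claw":-1},{"rx":0,"ry":0,"rz":0,"tx":0,"ty":0,"tz":0.034,"claw":-1},{"rx":0,"ry":0,"rz":0,"tx":0,"ty":0,"tz":0.045,"claw":-1},{"rx":0,"ry":0,"rz":0,"tx":0,"ty":0,"tz":0.056,"claw":-1},{"rx":0,"ry":0,"rz":0,"tx":0,"ty":0,"tz":0.066,"claw":-1},{"rx":0,"ry":0,"rz":0,"tx":0,"ty":0,"tz":0.074,"claw":-1},{"rx":0,"ry":0,"rz":0,"tx":0,"ty":0,"tz":0.079,"claw":-1},{"rx":0,"ry":0,"rz":0,"tx":0,"ty":0,"tz":0.08,"claw":-1}])

```text
t: 14.23
tool_pos: [0.5829, 0.2025, 0.2579]
ee_rot: [-160.6, 89.9, -164.5]
contact_force: [-0.5, -0.2, -4.6]
width: 0.08
```

Call:
step_arm(deltas=[{"rx":0,"ry":0,"rz":0,"tx":0,"ty":0,"tz":0,"claw":-1},{"rx":0,"ry":0,"rz":0,"tx":0.003,"ty":0,"tz":0,"claw":-1},{"rx":0,"ry":0,"rz":0,"tx":0.006,"ty":0,"tz":0,"claw":-1},{"rx":0,"ry":0,"rz":0,"tx":0.009,"ty":0,"tz":0,"claw":-1},{"rx":0,"ry":0,"rz":0,"tx":0.012,"ty":0,"tz":0,"claw":-1},{"rx":0,"ry":0,"rz":0,"tx":0.015,"ty":0,"tz":0,"claw":-1},{"rx":0,"ry":0,"rz":0,"tx":0.015,"ty":0,"tz":0,"claw":-1},{"rx":0,"ry":0,"rz":0,"tx":0.015,"ty":0,"tz":0,"claw":-1},{"rx":0,"ry":0,"rz":0,"tx":0.015,"ty":0,"tz":0,"claw":-1}])

```text
t: 14.98
tool_pos: [0.5821, 0.2027, 0.2432]
ee_rot: [-162.5, 89.9, -166.4]
contact_force: [0.5, 1.3, -4.4]
width: 0.078
```

```bash
cat > st.py <<'E'
from h import *
np.set_printoptions(precision=4,suppress=True)
s=bot.sense();T=s['tool_pos'];M=R.from_euler('xyz',s['ee_rot'],degrees=True).as_matrix()
y=np.radians(-3.96);B=np.c_[[np.cos(y),np.sin(y),0],[-np.sin(y),np.cos(y),0],[0,0,1]];O=np.array([.580,.176,0])
print(s['t'],'TCPstand',(T-O)@B,'barz~',T[2]+.0558,'F',s['contact_force']@B,'Mo',s['moment'],'w',s['width'])
E
python3 - <<'E'
from st import *
for n in('top','wrist','side'):
    c=cam(n);I,D=bot.grab_frame(n);cv2.imwrite(f'pics/{n}9.png',I);v,u=np.mgrid[0:480,0:640];d=D[v,u]>0
    L=(dep(c,np.c_[u[d],v[d]],D)-O)@B
    for nm,m in dict(bar=(abs(L[:,0])<.02)&(L[:,2]>.293)&(L[:,2]<.312)&(L[:,1]<-.008)&(L[:,1]>-.04),tip=(L[:,0]<-.007)&(L[:,0]>-.018)&(abs(L[:,1])<.007)&(L[:,2]>.245)&(L[:,2]<.292),arm=(abs(L[:,1])<.02)&(L[:,0]>.035)&(L[:,0]<.075)&(L[:,2]>.2)&(L[:,2]<.29)).items():
        if m.sum()>3: print(n,nm,m.sum(),L[m].mean(0),np.percentile(L[m],[5,95],axis=0).ravel())
E
```

```text
14.9833 TCPstand [0.0003 0.0267 0.2432] barz~ 0.2990099330370674 F [ 0.4429  1.2854 -4.4209] Mo [ 0.0657 -0.0515  0.0186] w 0.07845045657231269
top bar 52 [-0.0008 -0.0233  0.3028] [-0.004  -0.0386  0.2993  0.003  -0.0099  0.3054]
top tip 18 [-0.0105 -0.0008  0.2779] [-0.0131 -0.0028  0.2584 -0.0074  0.0029  0.2909]
top arm 80 [0.0548 0.0011 0.2653] [ 0.0357 -0.003   0.2612  0.0726  0.0066  0.2691]
wrist bar 54 [-0.0004 -0.009   0.3017] [-0.0039 -0.0106  0.3     0.0031 -0.0081  0.303 ]
side bar 4 [-0.0034 -0.0353  0.2996] [-0.0045 -0.0393  0.2985 -0.0024 -0.0309  0.3009]
side tip 26 [-0.0111  0.0042  0.2661] [-0.0134  0.0008  0.2543 -0.0082  0.0066  0.2843]
side arm 70 [0.0551 0.0059 0.2626] [0.0377 0.0014 0.2576 0.074  0.0097 0.2663]
```

Call:
step_arm(deltas=[{"rx":0,"ry":0,"rz":0,"tx":0.003,"ty":0,"tz":0.0005,"claw":-1},{"rx":0,"ry":0,"rz":0,"tx":0.006,"ty":0,"tz":0.0005,"claw":-1},{"rx":0,"ry":0,"rz":0,"tx":0.009,"ty":0,"tz":0.0005,"claw":-1},{"rx":0,"ry":0,"rz":0,"tx":0.012,"ty":0,"tz":0.0005,"claw":-1},{"rx":0,"ry":0,"rz":0,"tx":0.015,"ty":0,"tz":0.0005,"claw":-1},{"rx":0,"ry":0,"rz":0,"tx":0.018,"ty":0,"tz":0.0005,"claw":-1},{"rx":0,"ry":0,"rz":0,"tx":0.018,"ty":0,"tz":0.0005,"claw":-1}])

```text
t: 15.72
tool_pos: [0.5826, 0.2026, 0.2248]
ee_rot: [-162.2, 89.9, -166.1]
contact_force: [-1.6, 1.1, 0.3]
width: 0.079
```

```bash
python3 st.py
```

```text
15.7167 TCPstand [0.0007 0.0267 0.2248] barz~ 0.280572273532979 F [-1.6487  0.9562  0.3125] Mo [ 0.0397  0.2325 -0.0714] w 0.07910690040198937
```

Call:
step_arm(deltas=[{"rx":0,"ry":0,"rz":0,"tx":0.002,"ty":0,"tz":0,"claw":-1},{"rx":0,"ry":0,"rz":0,"tx":0.004,"ty":0,"tz":0,"claw":-1},{"rx":0,"ry":0,"rz":0,"tx":0.006,"ty":0,"tz":0,"claw":-1},{"rx":0,"ry":0,"rz":0,"tx":0.008,"ty":0,"tz":0,"claw":-1},{"rx":0,"ry":0,"rz":0,"tx":0.01,"ty":0,"tz":0,"claw":-1},{"rx":0,"ry":0,"rz":0,"tx":0.01,"ty":0,"tz":0,"claw":-1}])

```text
t: 16.22
tool_pos: [0.582, 0.2026, 0.2146]
ee_rot: [-167.8, 89.9, -171.7]
contact_force: [-4.7, 0.5, 2.2]
width: 0.08
```

```bash
python3 st.py
```

```text
16.2167 TCPstand [0.0001 0.0266 0.2146] barz~ 0.2703573112161065 F [-4.6852  0.1433  2.239 ] Mo [ 0.181   0.7014 -0.1315] w 0.0803477384349479
```

Call:
step_arm(deltas=[{"rx":0,"ry":0,"rz":0,"tx":0.0015,"ty":0,"tz":0,"claw":-1},{"rx":0,"ry":0,"rz":0,"tx":0.003,"ty":0,"tz":0,"claw":-1},{"rx":0,"ry":0,"rz":0,"tx":0.0045,"ty":0,"tz":0,"claw":-1},{"rx":0,"ry":0,"rz":0,"tx":0.006,"ty":0,"tz":0,"claw":-1},{"rx":0,"ry":0,"rz":0,"tx":0.006,"ty":0,"tz":0,"claw":-1}])

```text
t: 16.63
tool_pos: [0.5813, 0.2025, 0.208]
ee_rot: [-167.0, 89.8, -171.0]
contact_force: [-7.5, 1.5, -2.6]
width: 0.076
```

```bash
python3 st.py
```

```text
16.6333 TCPstand [-0.0005  0.0265  0.208 ] barz~ 0.2638021208802652 F [-7.6233  1.009  -2.572 ] Mo [ 0.2553  1.2698 -0.1934] w 0.07550560967175961
```

Call:
step_arm(deltas=[{"rx":0,"ry":0,"rz":0,"tx":0.001,"ty":0,"tz":0.0005,"claw":-1},{"rx":0,"ry":0,"rz":0,"tx":0.002,"ty":0,"tz":0.0005,"claw":-1},{"rx":0,"ry":0,"rz":0,"tx":0.003,"ty":0,"tz":0.0005,"claw":-1},{"rx":0,"ry":0,"rz":0,"tx":0.003,"ty":0,"tz":0.0005,"claw":-1}])

```text
t: 16.97
tool_pos: [0.5829, 0.2024, 0.2054]
ee_rot: [-154.9, 89.9, -158.8]
contact_force: [0.4, 0.3, -4.7]
width: 0.079
```

```bash
python3 st.py
```

```text
16.9667 TCPstand [0.0011 0.0265 0.2054] barz~ 0.26118379920505913 F [ 0.3796  0.3616 -4.6757] Mo [ 0.094  -0.0488 -0.0118] w 0.07905468645128176
```

Call:
step_arm(deltas=[{"rx":0,"ry":0,"rz":0,"tx":0.001,"ty":0,"tz":-0.0005,"claw":-1},{"rx":0,"ry":0,"rz":0,"tx":0.002,"ty":0,"tz":-0.0005,"claw":-1},{"rx":0,"ry":0,"rz":0,"tx":0.003,"ty":0,"tz":-0.0005,"claw":-1},{"rx":0,"ry":0,"rz":0,"tx":0.004,"ty":0,"tz":-0.0005,"claw":-1},{"rx":0,"ry":0,"rz":0,"tx":0.005,"ty":0,"tz":-0.0005,"claw":-1},{"rx":0,"ry":0,"rz":0,"tx":0.005,"ty":0,"tz":-0.0005,"claw":-1}])

```text
t: 17.47
tool_pos: [0.583, 0.2026, 0.2013]
ee_rot: [-67.5, 90.0, -71.4]
contact_force: [2.2, -0.5, -2.2]
width: 0.079
```

```bash
python3 st.py
```

```text
17.4667 TCPstand [0.0011 0.0268 0.2013] barz~ 0.2571218622217695 F [ 2.2547 -0.3445 -2.1679] Mo [-0.0057 -0.4462  0.0516] w 0.07906376509541362
```

Call:
step_arm(deltas=[{"rx":0,"ry":0,"rz":0,"tx":0,"ty":0,"tz":0.001,"claw":-1},{"rx":0,"ry":0,"rz":0,"tx":0.0005,"ty":0,"tz":0.0015,"claw":-1},{"rx":0,"ry":0,"rz":0,"tx":0.001,"ty":0,"tz":0.002,"claw":-1},{"rx":0,"ry":0,"rz":0,"tx":0.001,"ty":0,"tz":0.002,"claw":-1}])

```text
t: 17.8
tool_pos: [0.5845, 0.2024, 0.2]
ee_rot: [-162.2, 89.9, -166.1]
contact_force: [1.3, 0.6, -3.9]
width: 0.075
```

```bash
python3 st.py
```

```text
17.8 TCPstand [0.0027 0.0267 0.2   ] barz~ 0.25575229084445394 F [ 1.242   0.7298 -3.9148] Mo [ 0.0345 -0.2557  0.0612] w 0.07540047809274443
```

Call:
step_arm(deltas=[{"rx":0,"ry":0,"rz":0,"tx":0.0005,"ty":0,"tz":0.0005,"claw":-1},{"rx":0,"ry":0,"rz":0,"tx":0.001,"ty":0,"tz":0.001,"claw":-1},{"rx":0,"ry":0,"rz":0,"tx":0.0015,"ty":0,"tz":0.001,"claw":-1},{"rx":0,"ry":0,"rz":0,"tx":0.0015,"ty":0,"tz":0.001,"claw":-1}])

```text
t: 18.13
tool_pos: [0.5855, 0.2024, 0.1989]
ee_rot: [-165.0, 89.9, -168.9]
contact_force: [-2.2, -0.8, 3.1]
width: 0.078
```

```bash
python3 st.py
```

```text
18.1333 TCPstand [0.0037 0.0267 0.1989] barz~ 0.2547086228115588 F [-2.1483 -0.9427  3.1313] Mo [-0.1271  0.5609 -0.1164] w 0.07812531163518345
```

Call:
step_arm(deltas=[{"rx":0,"ry":0,"rz":0,"tx":-0.0003,"ty":0,"tz":-0.0005,"claw":-1},{"rx":0,"ry":0,"rz":0,"tx":-0.0003,"ty":0,"tz":-0.0005,"claw":-1},{"rx":0,"ry":0,"rz":0,"tx":-0.0003,"ty":0,"tz":-0.0005,"claw":-0.75},{"rx":0,"ry":0,"rz":0,"tx":-0.0003,"ty":0,"tz":-0.0005,"claw":-0.5},{"rx":0,"ry":0,"rz":0,"tx":-0.0003,"ty":0,"tz":-0.0005,"claw":-0.3},{"rx":0,"ry":0,"rz":0,"tx":-0.0003,"ty":0,"tz":-0.0005,"claw":-0.2},{"rx":0,"ry":0,"rz":0,"tx":-0.0003,"ty":0,"tz":-0.0005,"claw":-0.2},{"rx":0,"ry":0,"rz":0,"tx":-0.0003,"ty":0,"tz":-0.0005,"claw":-0.2}])

```text
t: 18.8
tool_pos: [0.5851, 0.2024, 0.1989]
ee_rot: [-162.0, 89.9, -165.9]
contact_force: [-0.2, -0.7, 0.0]
width: 0.394
```

```bash
python3 st.py
```

```text
18.8 TCPstand [0.0032 0.0267 0.1989] barz~ 0.25472730766042 F [-0.1344 -0.7317  0.0436] Mo [-0.0617 -0.1072 -0.001 ] w 0.3935622101552032
```

Call:
step_arm(deltas=[{"rx":0,"ry":0,"rz":0,"tx":-0.01,"ty":0,"tz":0,"claw":-0.2},{"rx":0,"ry":0,"rz":0,"tx":-0.02,"ty":0,"tz":0,"claw":-0.2},{"rx":0,"ry":0,"rz":0,"tx":-0.035,"ty":0,"tz":0,"claw":-0.2},{"rx":0,"ry":0,"rz":0,"tx":-0.055,"ty":0,"tz":0,"claw":-0.2},{"rx":0,"ry":0,"rz":0,"tx":-0.08,"ty":0,"tz":0,"claw":-0.2},{"rx":0,"ry":0,"rz":0,"tx":-0.11,"ty":0,"tz":0,"claw":-0.2},{"rx":0,"ry":0,"rz":0,"tx":-0.14,"ty":0,"tz":-0.02,"claw":-0.2},{"rx":0,"ry":0,"rz":0,"tx":-0.16,"ty":0,"tz":-0.06,"claw":-0.2},{"rx":0,"ry":0,"rz":0,"tx":-0.16,"ty":0,"tz":-0.1,"claw":-0.2},{"rx":0,"ry":0,"rz":0,"tx":-0.16,"ty":0,"tz":-0.1,"claw":-0.2}])

```text
t: 19.63
tool_pos: [0.4814, 0.2095, 0.3619]
ee_rot: [42.4, 89.9, 38.5]
contact_force: [0.5, -0.8, 0.0]
width: 0.4
```

Run:
```python
from st import *
P={}
for n in('side','top','wrist'):
    c=cam(n);P[n],D=bot.grab_frame(n);cv2.imwrite(f'pics/{n}10.png',P[n]);np.save(f'{n}10.npy',D)
    v,u=np.mgrid[0:480,0:640];d=D[v,u]>0;L=(dep(c,np.c_[u[d],v[d]],D)-O)@B
    for nm,m in dict(bar=(abs(L[:,0])<.02)&(L[:,2]>.245)&(L[:,2]<.27)&(abs(L[:,1])<.04)&(abs(L[:,1])>.01),rim=(abs(L[:,0])<.08)&(L[:,2]>.14)&(L[:,2]<.16)&(abs(L[:,1])<.08)).items():
        if m.sum()>3: print(n,nm,m.sum(),L[m].mean(0),np.percentile(L[m],[5,95],axis=0).ravel())
f=lambda I,x,y,w,h,s:cv2.resize(I[y:y+h,x:x+w],s,interpolation=cv2.INTER_CUBIC)
cv2.imwrite('pics/m10.png',np.hstack([f(P['side'],215,215,80,120,(400,600)),np.vstack([f(P['wrist'],120,0,400,300,(400,300)),f(P['top'],160,140,160,120,(400,300))])]))
```

```text
19.6333 TCPstand [-0.1007  0.0266  0.3619] barz~ 0.41768004836395184 F [ 0.5307 -0.7479  0.047 ] Mo [-0.0355 -0.1152 -0.0245] w 0.3997337302187708
side bar 30 [0.0011 0.0162 0.258 ] [-0.0016 -0.0232  0.2552  0.005   0.0371  0.2603]
side rim 343 [-0.      0.0096  0.1462] [-0.0419 -0.0519  0.1408  0.0496  0.0643  0.1536]
top bar 88 [ 0.0022 -0.0003  0.2594] [-0.0012 -0.0366  0.2564  0.0058  0.0374  0.2628]
top rim 212 [0.0032 0.0039 0.1485] [-0.0416 -0.052   0.1407  0.0527  0.056   0.1548]
wrist bar 457 [0.0013 0.0124 0.258 ] [-0.0017 -0.0223  0.2554  0.0051  0.0379  0.2597]
wrist rim 1067 [0.0037 0.0025 0.1471] [-0.0413 -0.0538  0.1414  0.0524  0.0569  0.1515]
```

View pics/m10.png

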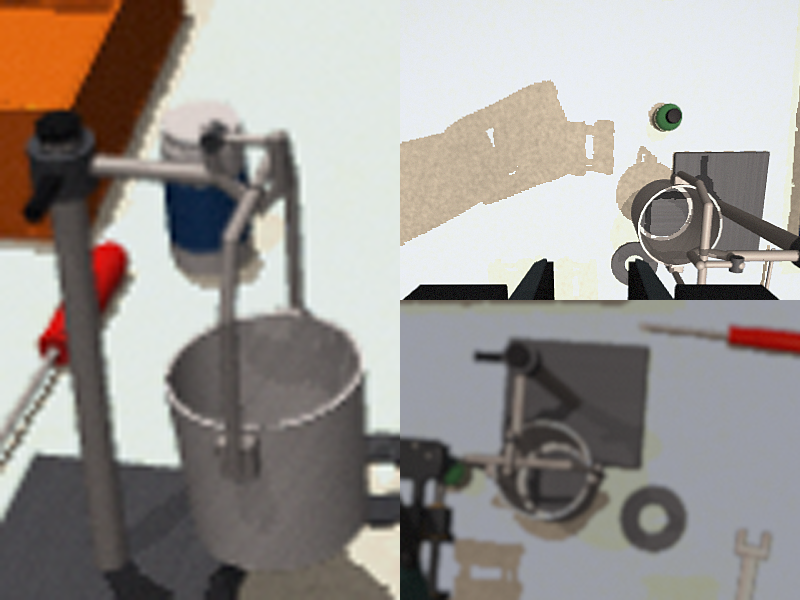

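The final view shows the pail hanging level, with the keeper line level from (212,135) to (280,135) above the bar. The cog, lube, driver and spanner are where they were. I'll let it settle, confirm it is still, and hand it in.

Call:
step_arm(deltas=[{"rx":0,"ry":0,"rz":0,"tx":-0.02,"ty":0,"tz":-0.02,"claw":-0.2},{"rx":0,"ry":0,"rz":0,"tx":-0.03,"ty":0,"tz":-0.02,"claw":-0.2},{"rx":0,"ry":0,"rz":0,"tx":-0.03,"ty":0,"tz":-0.02,"claw":-0.2},{"rx":0,"ry":0,"rz":0,"tx":-0.03,"ty":0,"tz":-0.02,"claw":-0.2},{"rx":0,"ry":0,"rz":0,"tx":-0.03,"ty":0,"tz":-0.02,"claw":-0.2},{"rx":0,"ry":0,"rz":0,"tx":-0.03,"ty":0,"tz":-0.02,"claw":-0.2},{"rx":0,"ry":0,"rz":0,"tx":-0.03,"ty":0,"tz":-0.02,"claw":-0.2},{"rx":0,"ry":0,"rz":0,"tx":-0.03,"ty":0,"tz":-0.02,"claw":-0.2},{"rx":0,"ry":0,"rz":0,"tx":-0.03,"ty":0,"tz":-0.02,"claw":-0.2},{"rx":0,"ry":0,"rz":0,"tx":-0.03,"ty":0,"tz":-0.02,"claw":-0.2}])

```text
t: 20.62
tool_pos: [0.4655, 0.2106, 0.3888]
ee_rot: [-159.9, 89.9, -163.8]
contact_force: [0.2, -0.7, 0.6]
width: 0.398
```

Run:
```python
from st import *
c=cam('side');I0=cv2.imread('pics/side10.png')
I1,D=bot.grab_frame('side');I2,_=bot.grab_frame('side')
k=(slice(225,335),slice(215,295))
g=lambda a,b:np.abs(cv2.GaussianBlur(a[k],(3,3),0).astype(int)-cv2.GaussianBlur(b[k],(3,3),0)).mean()
print('diff 1s',g(I0,I1),'diff .05s',g(I1,I2))
v,u=np.mgrid[0:480,0:640];d=D[v,u]>0;L=(dep(c,np.c_[u[d],v[d]],D)-O)@B
# keeper: points between hinge and tip
m=(L[:,0]>-.008)&(L[:,0]<.014)&(abs(L[:,1])<.012)&(L[:,2]>.27)&(L[:,2]<.295);print('keeper pts',m.sum(),L[m].mean(0),np.polyfit(L[m][:,0],L[m][:,2],1))
m=(abs(L[:,0])<.08)&(L[:,2]>.14)&(L[:,2]<.16)&(abs(L[:,1])<.08);print('rim',L[m].mean(0))
bot.job_done()
```

```text
20.6167 TCPstand [-0.1166  0.0266  0.3888] barz~ 0.4446131473136984 F [ 0.2244 -0.6453  0.6369] Mo [-0.0483 -0.0955 -0.0373] w 0.3978317130909536
diff 1s 2.0933333333333333 diff .05s 0.6736742424242425
keeper pts 26 [0.0007 0.0039 0.2826] [0.1766 0.2825]
rim [0.0017 0.0063 0.1463]
the job is handed in; nothing more can be done
```

The pail is hanging by its bail in the hook, released, and the job was handed in at about 20.7 s of the 69 s allowed. No verdict is reported, so success is judged only from my own checks.

**What I did:** I pushed the bail upright from below with the closed fingers tilted 35°, and the pail stayed standing. I then pinched the bar about 27 mm off its middle and carried the pail to the stand. There I pressed it past the keeper in small steps, opened the fingers and backed off. The readings taken between steps put the load on the hook at about 8 N at most; I had no reading within a step.

**Last checks:**
- **Seating:** the bar is 1–2 mm from the throat's middle along the stand's x, at about 0.254 m, where I expected it to seat.
- **Pail:** it hangs level, with the rim at 0.146–0.148 m. The rim height moved about 0.1 mm over the last second.
- **Robot:** it is well clear, reading about zero force.
- **Bystanders:** the cog, lube, driver and spanner look unmoved. I did not check the can or the pedal specifically.

**What disagreed:**
- **Tool position:** the reported TCP lay about 41 mm beyond the visible fingertips in every view. I worked from the fingertips instead.
- **Keeper:** in the picture it looks level above the bar, and its mean height of 0.2826 m fits a closed keeper. A rough line through 26 noisy depth points slopes about 0.18, above the 0.05 rad limit, so that fit does not confirm it is shut.
- **Stillness:** the side picture changed slightly over the last second (mean 2 grey levels), which I put down to the moving gripper shadow.

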